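# Load and lock a slide-box dispatch carrier with its temperature logger

### The arm

A 6-joint arm with a two-finger parallel gripper is mounted at the origin on a cart in front of the work surface, level with it; the furniture and walls round the work are solid. World frame = base frame: x ahead of the robot, y to its left, z up, the work surface at z = 0. Lengths are in mm, angles in rad, forces in N, time in s.
With the tool pointing down it reaches from about 275 to 1000 mm from the base axis. Payload 8.4 kg.
Tool frame: the origin (TCP) lies at the very end of the fingers, on their centre line; the grasp point (between the pads) lies 19 mm behind it; z points along the fingers, x is the direction in which the jaws open and shut, and the axes are right-handed (so a half turn about z gives the same grasp; the last joint's range is limited). The gripper opens to 85 mm and grips with 20 to 120 N. Pads are 22 mm wide; open, the fingers measure 114 mm over their backs; the gripper's body (76 mm by 85 mm) begins 54 mm behind the grasp point. The pads swing forward as they close: fully open they stand 13 mm farther back than shut.
Start: joints at [-1.119, 0.353, 1.633, -0, 1.155, -0.002], TCP at [273.989, -561.745, 210.881] pointing down, gripper open.
Joint ranges: [-2.63, 2.63], [-0.92, 2.1], [0.06, 2.66], [-1.3, 4.44], [0, 2.69], [-3.02, 3.02]. Speed limits (rad/s): [2.22, 2.22, 2.79, 3.14, 3.14, 3.14].

### API

Orientations are given as [roll, pitch, yaw] about the fixed x, y, z axes, in that order (R = Rz(yaw) Ry(pitch) Rx(roll)).
In Python, from rig import r gives the robot as it stands. The module is installed in compiled form; this text tells all that it offers.
- The arm moves only by the tool apply_moves, never from a script. Its argument "targets" is a list that holds one entry, the list of rows, each a list of 7 numbers: the gripper's target within -1 to 1 (fully open at 1, half-way at 0, shut at -1), then the shift along the tool's x, y, z in cm, then the turn, a rotation vector about the tool's x, y, z in degrees. A call has 1 to 8 rows; each row is the pose to reach, as a shift and turn from the pose measured when the call began, along the tool's axes at that moment; what a row does not reach only later rows make up. A row lasts 1/10 s, in which the tool goes at most 50 mm and 8.59 degrees, less where a joint would pass 70% of its speed; a pose out of reach is approached as far as the arm can. A call with a gripper value outside its range is refused whole. The fingers move at their own pace and stop on an object; "newtons" is the grip in N (left out, the last holds). Time passes only in rows, so rows that repeat a pose let the fingers close. It gives the time, the measured TCP pose, the force and the opening at its end, in the units of the state.
- r.sense(): the state, without advancing time (a new reading comes with each control period).
- r.grab_frame(name): name is "scene" or "top" or "wrist"; returns a dict with "pixels" (384x512x3 uint8, red, green, blue), "fov_y" (degrees; the focal length in pixels is half the picture's height over the tangent of half this angle, whatever the lens; pixels are square), "cx", "cy" (the principal point, pixels), "R" (3x3) and "t" (3): a world point X has camera coordinates R X + t; the wrist camera has in their place "mount" (4x4, takes a point from camera to tool coordinates, whose origin is the TCP and whose axes are the tool frame's). Camera axes: x right, y down, z forward; pixel columns grow to the right and rows downward; lengths in mm; the calibration is good to about 2 mm. The wrist camera is an equidistant fisheye: a pixel r from the principal point sees the ray r / f radians off the axis. A picture is of the moment at which its call begins: read the wrist's pose just before it. There is no depth.
- r.sign_off(): hands the job in, once; it reports no verdict.
The state is a dict: "clock": time; "qpos": joint angles; "qvel": joint speeds; "joint_efforts": joint torques, N m; "eef_pos": TCP position; "tcp_rot": TCP orientation; "contact_force": force on the tool from outside, world axes, zero at the start; "wrist_torque": the same for the moment, N m; "opening": opening from 0.0 (shut) to 1.0 (fully open).
Only numpy, scipy, OpenCV 4.12 (cv2) and the standard library are available. Lean on these libraries where they do the work, as an engineer would, in place of code of your own. Each camera call takes 0.05 s, during which the arm holds its last target. There are 200 camera calls.

### The job

Get the slide carrier ready for the courier: lift each green slide box that stands on edge beside the steel carrier into a bay of its own, still on edge (the one lying on the papers far right stays there), and press the temperature logger down in its dock so that the catch lets go and it springs up, then draw it out and stand it in the carrier's square pocket. When everything is loaded, thread the locking rod through the three lugs of the carrier above the load and push it fully home, its square grip up against the end lug. Do not knock over or shove away the small bottle and the timer.

Things in the scene. Friction and masses are not known exactly. Their poses are not given: they have to be found in the camera images.
- carrier: open steel carrier, fixed to the bench, base plate 190 x 235 mm (top at z = 8 mm). Origin: centre of its underside; x across, y along the row of three box bays and, at the +y end, the logger's pocket. Along the line x = -50 mm stand three upright lugs, a, b, c: plates 6 mm thick in y, 30 mm wide in x, top at z = 119 mm, each with a 14 mm hole at z = 104 mm. Other walls: at most 36 mm high
- bay_1 (a point): centre of the floor of box bay 1 (z = 8 mm; axes as the carrier's). A bay is 38 mm wide in y and 164 mm long in x, walls up to 36 mm, so a box on edge drops in with 2.5 mm to spare each side and reaches z = 95 mm. Bays are 62 mm apart; any box fits any bay, its length along the carrier's x, either way round
- bay_2 (a point): centre of the floor of box bay 2 (z = 8 mm; axes as the carrier's). A bay is 38 mm wide in y and 164 mm long in x, walls up to 36 mm, so a box on edge drops in with 2.5 mm to spare each side and reaches z = 95 mm. Bays are 62 mm apart; any box fits any bay, its length along the carrier's x, either way round
- bay_3 (a point): centre of the floor of box bay 3 (z = 8 mm; axes as the carrier's). A bay is 38 mm wide in y and 164 mm long in x, walls up to 36 mm, so a box on edge drops in with 2.5 mm to spare each side and reaches z = 95 mm. Bays are 62 mm apart; any box fits any bay, its length along the carrier's x, either way round
- pocket (a point): centre of the floor of the logger pocket (z = 12 mm), a 40 mm square recess with walls up to z = 36 mm, between lugs b and c; the lugs stand 20 mm from its centre on its -y and +y sides, so fingers should straddle the logger along the carrier's x
- lug_a (a point): centre of the hole in lug a, the -y end lug (carrier y = -107.5 mm)
- lug_b (a point): centre of the hole in lug b (carrier y = 60.5 mm), between the third bay and the pocket
- lug_c (a point): centre of the hole in lug c, the +y end lug (carrier y = 107.5 mm). The outer faces of lugs a and c are 221 mm apart
- lug_line_mid (a point): point on the line of the three holes, midway between the outer faces of lugs a and c
- rod: locking rod, 150 g, lying level on the bench: round steel tube 10 mm thick, 235 mm long with a tapered nose, and at its other end a solid square grip 22 x 22 x 50 mm (most of the weight), which does not pass the lugs and is the stop. Origin: where grip and tube meet, on the underside of the grip, 11 mm below the axis; -y points along the tube to the nose, +y along the grip
- rod_grip (a point): middle of the rod's square grip, on the axis
- rod_tip (a point): the nose end of the rod, on the axis, 260 mm from rod_grip
- rod_mid (a point): point on the rod's axis 110.5 mm from the grip's inner face towards the nose; coincides with lug_line_mid when the rod is fully home, from either end of the carrier
- dock: white logger dock, fixed to the bench: block 76 x 76 mm on a 100 x 96 mm foot, rim at z = 93 mm, with a 40 mm square well in which the logger stands. Origin: centre of the underside. The monitor stands behind it (from x about 0.74 m), so a wide gripper had better close along world y here
- dock_slide (a joint): height of the sprung carriage under the logger in the dock, m. 0 to 0.001: latched down, as at the start. Push-push latch: press the logger 5 to 8 mm further down (about 4 N; hard stop at -0.008) and let go, and it rises by itself to 0.028 within half a second. Pressed fully down again, it latches again
- logger: temperature logger, a grey upright block 36 x 36 mm, 82 mm tall, 90 g, with a dark pad on top. Origin: centre of its underside, z up. Latched, its top is 8 mm above the dock's rim; sprung up, 36 mm above the rim. In the pocket its top is at z = 94 mm
- logger_top (a point): centre of the logger's top
- box_1_mid (a point): one of two or three slide boxes: closed flat dark green box, 87 x 156 x 33 mm, 150 g, standing on its long narrow edge (87 mm tall). This point: the middle of the box, 43 mm above its underside; axes: x up, y along the 156 mm length, z across the 33 mm thickness. Toppled flat it would be 87 mm wide, so do not knock it over
- box_2_mid (a point): one of two or three slide boxes: closed flat dark green box, 87 x 156 x 33 mm, 150 g, standing on its long narrow edge (87 mm tall). This point: the middle of the box, 43 mm above its underside; axes: x up, y along the 156 mm length, z across the 33 mm thickness. Toppled flat it would be 87 mm wide, so do not knock it over
- box_3_mid (a point): one of two or three slide boxes: closed flat dark green box, 87 x 156 x 33 mm, 150 g, standing on its long narrow edge (87 mm tall). This point: the middle of the box, 43 mm above its underside; axes: x up, y along the 156 mm length, z across the 33 mm thickness. Toppled flat it would be 87 mm wide, so do not knock it over
- small_bottle: bystander: small brown bottle with a white cap, 34 mm wide, 60 mm tall, standing behind the boxes; origin at the centre of its underside
- timer: bystander: flat bench timer 68 x 62 x 19 mm lying in front of the carrier; origin at the centre of its underside

How it is judged:
By the outcome, as a careful person would: the job done as asked, in the order asked, and still so for the second after the job is handed in, with the robot touching nothing.
Of box_1, box_2, box_3 only 2 to 3 are there at a start; the rules pass over those that are not, and their reading is None.
At some moment in a run one of rod may be knocked a few centimetres aside while the robot is not near it.
It also fails if it takes over 192 s, if anything falls off the work surface, if the arm or the gripper's body presses on something with over 40 N, if the wrist force passes 120 N, or if a joint passes its speed limit or range.

## Working session

There is one attempt and no reset: what is moved stays moved. The work goes in short steps, Python scripts to look and compute and a tool call to move; the robot and the scene stay as the last step left them, time stands still between calls to the robot, and variables do not carry over. Pictures are saved under pics/ and viewed, about 12 in all and at most 16, crops included, and the job is handed in when it is done.

Besides the shell and the picture viewer there is one more tool, called after "Emit:" by a JSON object that holds its "method" and its "body", one argument or row to a line. apply_moves: Moves the arm, as the interface text tells. Its arguments: {"type":"object","properties":{"targets":{"type":"array"},"newtons":{"type":"number"}},"required":["targets"]}

```bash
mkdir -p pics; cat > h.py <<'E'
import numpy as np, cv2
from rig import r
def grab(n,save=None):
    f=r.grab_frame(n)
    if save: cv2.imwrite('pics/'+save,cv2.cvtColor(f['pixels'],cv2.COLOR_RGB2BGR))
    return f
def foc(f): return f['pixels'].shape[0]/2/np.tan(np.radians(f['fov_y']/2))
def onz(f,u,v,z):
    R=np.array(f['R']);t=np.array(f['t']);k=foc(f)
    c=-R.T@t; d=R.T@np.array([(u-f['cx'])/k,(v-f['cy'])/k,1]); return c+d*(z-c[2])/d[2]
def proj(f,X):
    R=np.array(f['R']);t=np.array(f['t']);p=R@np.array(X,float)+t;k=foc(f)
    return p[0]/p[2]*k+f['cx'],p[1]/p[2]*k+f['cy']
E
python3 - <<'E'
from h import *
s=r.sense();print({k:np.round(v,3) for k,v in s.items()})
for n in('top','scene'):
    f=grab(n,n+'0.png');R=np.array(f['R']);print(n,f['fov_y'],f['cx'],f['cy'],-R.T@np.array(f['t']),R[2])
a=[cv2.resize(cv2.imread(f'pics/{n}0.png'),None,fx=1.5,fy=1.5,interpolation=cv2.INTER_CUBIC) for n in('top','scene')]
cv2.imwrite('pics/t.png',a[0]);cv2.imwrite('pics/s.png',a[1])
f=grab('wrist','w0.png');print(f['mount'],f['fov_y'],f['cx'],f['cy'])
E
```

```text
{'clock': np.float64(0.0), 'qpos': array([-1.119,  0.354,  1.634, -0.   ,  1.155, -0.002]), 'qvel': array([-0.001, -0.002,  0.   , -0.001, -0.001,  0.   ]), 'joint_efforts': array([ 1.0000e-03, -6.0524e+01, -3.4206e+01,  0.0000e+00,  9.0000e-03,
       -0.0000e+00]), 'eef_pos': array([ 273.778, -561.293,  210.172]), 'tcp_rot': array([ 3.142e+00,  1.000e-03, -1.117e+00]), 'contact_force': array([-1.19 ,  0.59 , -0.484]), 'wrist_torque': array([0.02 , 0.023, 0.019]), 'opening': np.float64(0.998)}
top 55.28549611830558 256.82976543845405 191.9374795856988 [ 317.83707661  -99.80297112 1066.53509241] [ 0.19071382 -0.00214675 -0.98164333]
scene 46.39775326837275 258.07964871150494 181.9207650216526 [-262.40898932 -730.92851856  618.42163961] [ 0.68280788  0.56793571 -0.45958942]
[[ 9.99999146e-01  5.01005999e-04 -1.20689368e-03 -7.73622677e-02]
 [-1.58967657e-04  9.63364408e-01  2.68195808e-01 -6.63571744e+01]
 [ 1.29704613e-03 -2.68195387e-01  9.63363665e-01 -1.64300509e+02]
 [ 0.00000000e+00  0.00000000e+00  0.00000000e+00  1.00000000e+00]] 65.70646984690485 253.56399996799308 191.66106612414018
```

View pics/t.png

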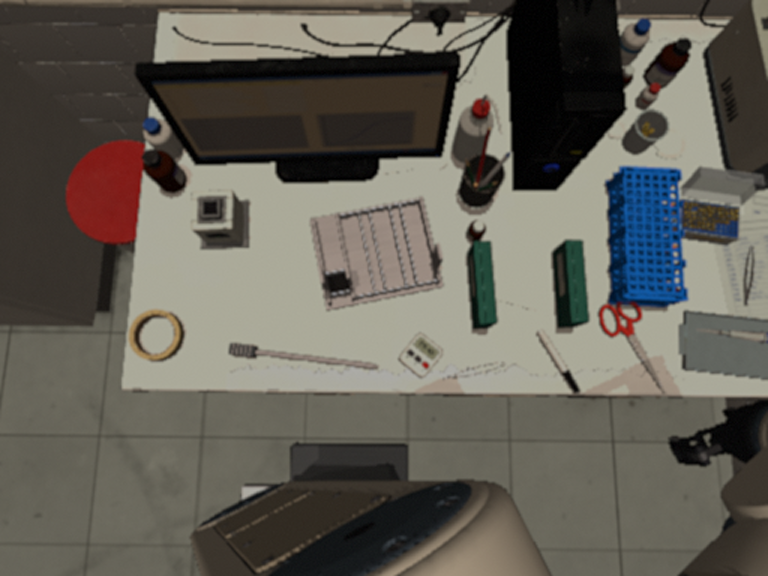

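View pics/s.png

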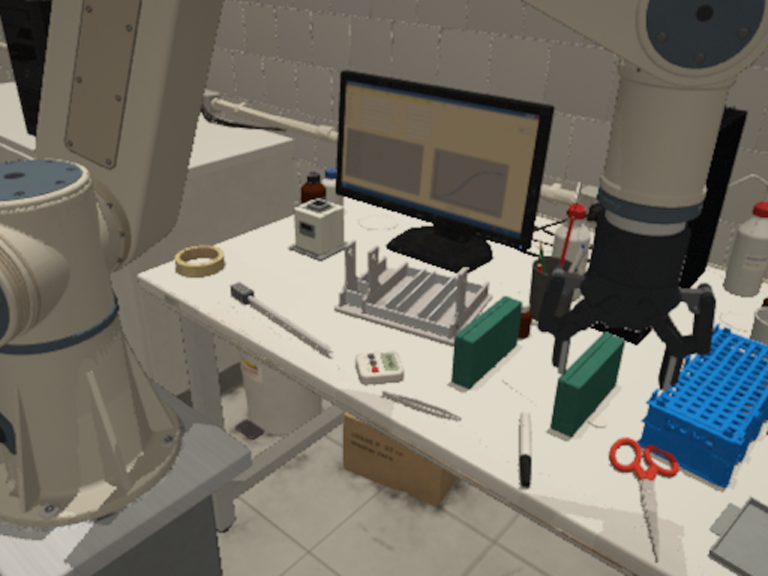

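The top view shows the carrier at about (375,255), the dock at (213,215) and the rod from its grip at (243,351) to its nose at (377,366). Two standing boxes are at (482,285) and (571,283), the bottle at (478,230) and the timer at (421,354). Next I measure these.

```bash
python3 - <<'E'
from h import *
im=cv2.imread('pics/top0.png')
cv2.imwrite('pics/c1.png',cv2.resize(im[120:260,120:400],None,fx=2.85,fy=2.85,interpolation=cv2.INTER_CUBIC))
f=grab('top')
hsv=cv2.cvtColor(f['pixels'],cv2.COLOR_RGB2HSV)
m=cv2.inRange(hsv,(70,100,20),(95,255,255))
c,_=cv2.findContours(m,0,1)
for k in c:
    if cv2.contourArea(k)>100:
        x,y,w,h=cv2.boundingRect(k);print(cv2.minAreaRect(k),(x,y,w,h),cv2.contourArea(k)); print(np.round(hsv[y+h//2,x-2:x+w+2,2]))
E
```

```text
((380.3689880371094, 188.42759704589844), (55.225250244140625, 17.605642318725586), 85.2363510131836) (373, 161, 19, 56) 674.0
[ 18  30  53  62  58  36  21  30  59  72  73  70  69  70  73  72  72  69
  72 101 150 171 171]
((321.24139404296875, 188.39657592773438), (57.30138397216797, 13.37032413482666), 85.2363510131836) (315, 160, 16, 58) 583.0
[ 48  38  46  32  38  64  75  72  68  73  77  75  74  73  72  72 102 149
 170 172]
```

View pics/c1.png

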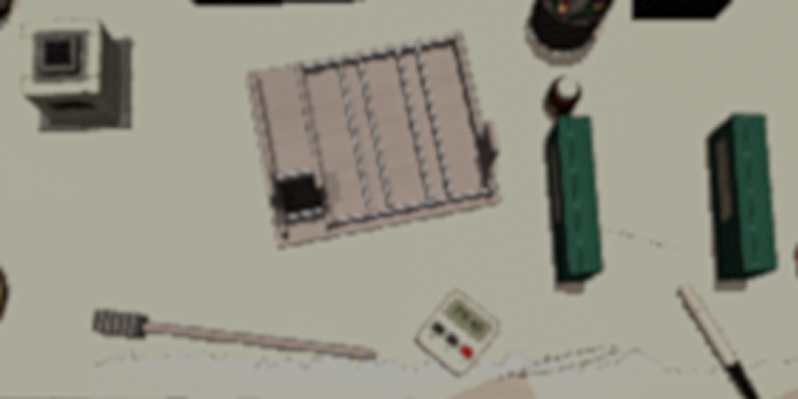

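The crop shows the carrier base corners at (248,72), (462,34), (500,203) and (283,246). The box tops are clear, the rod runs from (95,322) to (375,355), and the logger top is at about (57,52).

```bash
python3 - <<'E'
from h import *
f=grab('top')
P=lambda X,Y,z:onz(f,120+X/2.85,120+Y/2.85,z)
c=np.array([P(*p,8) for p in[(248,72),(462,34),(500,203),(283,246)]]);print('carrier',c.round(0),c.mean(0).round(1),[np.linalg.norm(c[i]-c[i-1]).round() for i in range(4)])
for i,j in((1,0),(2,3)): d=c[i]-c[j];print('y axis ang',np.degrees(np.arctan2(-d[1],-d[0]))-90)
for i,j in((0,3),(1,2)): d=c[i]-c[j];print('x axis ang',np.degrees(np.arctan2(d[1],d[0])))
for b in([(558,117),(590,117),(602,268),(566,279)],[(731,115),(764,115),(777,266),(744,278)]):
    q=np.array([P(*p,87) for p in b]);d=(q[0]+q[1]-q[2]-q[3])/2;print('box',q.round(),q.mean(0).round(1),np.linalg.norm(d).round(),np.degrees(np.arctan2(d[1],d[0])).round(1))
g=P(95,322,16);m=P(145,325,11);n=P(375,355,11);print('rod',g.round(),m.round(),n.round(),np.linalg.norm(n-m),np.linalg.norm(g-m))
print('logger',P(57,52,101).round(),'bottle',P(567,88,60).round(),'timer',P(457,332,19).round())
E
```

```text
carrier [[ 665.   50.    8.]
 [ 710. -177.    8.]
 [ 527. -216.    8.]
 [ 479.    7.    8.]] [595.4 -84.    8. ] [np.float64(190.0), np.float64(231.0), np.float64(187.0), np.float64(228.0)]
y axis ang 11.322140245120892
y axis ang 12.091359307908093
x axis ang 12.997662059622426
x axis ang 12.02501528344703
box [[ 597. -264.   87.]
 [ 598. -295.   87.]
 [ 450. -303.   87.]
 [ 439. -269.   87.]] [ 521.1 -282.8   87. ] 153.0 2.3
box [[ 602. -433.   87.]
 [ 602. -465.   87.]
 [ 454. -469.   87.]
 [ 442. -437.   87.]] [ 524.9 -450.7   87. ] 154.0 1.5
rod [399. 192.  16.] [397. 143.  11.] [370. -89.  11.] 233.288782886757 49.32110221098924
logger [652. 222. 101.] bottle [ 635. -278.   60.] timer [ 393. -171.   19.]
```

```bash
cat >> h.py <<'E'
from scipy.spatial.transform import Rotation as Ro
def pose(s=None):
    s=s or r.sense(); return np.array(s['eef_pos']),Ro.from_euler('xyz',s['tcp_rot'])
def plan(p,yaw,frm=None,pitch=0):
    "shift cm and rotvec deg from the present (or given) pose to p, tool down, yaw deg"
    q,R=pose() if frm is None else (np.array(frm[0],float),Ro.from_euler('xyz',[np.pi,0,np.radians(frm[1])]))
    T=Ro.from_euler('xyz',[np.pi,pitch,np.radians(yaw)])
    print((R.inv().apply(np.array(p,float)-q)/10).round(2),np.degrees((R.inv()*T).as_rotvec()).round(1))
def wz(f,pr,u,v,z):
    M=np.array(f['mount']);k=foc(f);a=np.array([u-f['cx'],v-f['cy']]);n=np.hypot(*a)+1e-9;th=n/k
    d=M[:3,:3]@np.r_[a/n*np.sin(th),np.cos(th)];p,R=pr
    c=p+R.apply(M[:3,3]);d=R.apply(d);return c+d*(z-c[2])/d[2]
def wproj(f,pr,X):
    M=np.array(f['mount']);p,R=pr;x=M[:3,:3].T@(R.inv().apply(np.array(X,float)-p)-M[:3,3])
    n=np.hypot(x[0],x[1]);th=np.arctan2(n,x[2]);return x[:2]/n*th*foc(f)+[f['cx'],f['cy']]
E
python3 - <<'E'
from h import *
plan([525,-451,210],-88.5)
plan([521,-283,210],-87.7)
E
```

```text
[  1.07 -27.41   0.05] [ 0.   0.  24.5]
[-14.2  -34.42   0.06] [ 0.   0.  23.7]
```

Emit:
{"method": "apply_moves", "body": {
  "targets": [
    [[1, -14.2, -34.4, 0, 0, 0, 23.7], [1, -14.2, -34.4, 0, 0, 0, 23.7], [1, -14.2, -34.4, 0, 0, 0, 23.7], [1, -14.2, -34.4, 0, 0, 0, 23.7], [1, -14.2, -34.4, 0, 0, 0, 23.7], [1, -14.2, -34.4, 0, 0, 0, 23.7], [1, -14.2, -34.4, 0, 0, 0, 23.7], [1, -14.2, -34.4, 0, 0, 0, 23.7]]
  ]
}}

```text
clock: 1.05
eef_pos: [522.9, -280.1, 210.7]
tcp_rot: [-3.141, 0.001, -1.529]
contact_force: [-1.3, -0.9, 0.2]
opening: 1.002
```

Emit:
{"method": "apply_moves", "body": {
  "targets": [
    [[1, 0, 0, 0, 0, 0, 0], [1, 0, 0, 0, 0, 0, 0], [1, 0, 0, 0, 0, 0, 0]]
  ]
}}

```text
clock: 1.35
eef_pos: [522.2, -280.8, 210.6]
tcp_rot: [-3.142, 0.001, -1.529]
contact_force: [0.5, -0.2, 0.3]
opening: 0.998
```

```bash
python3 - <<'E'
from h import *
s=r.sense();print(s['eef_pos'],s['tcp_rot'],s['clock'])
f=grab('wrist','w1.png')
im=cv2.imread('pics/w1.png');cv2.imwrite('pics/w1b.png',cv2.resize(im,None,fx=1.5,fy=1.5))
E
```

```text
[ 522.23612995 -280.81518583  210.60196472] [-3.14159068e+00  9.67183088e-04 -1.52913838e+00] 1.35
```

View pics/w1b.png

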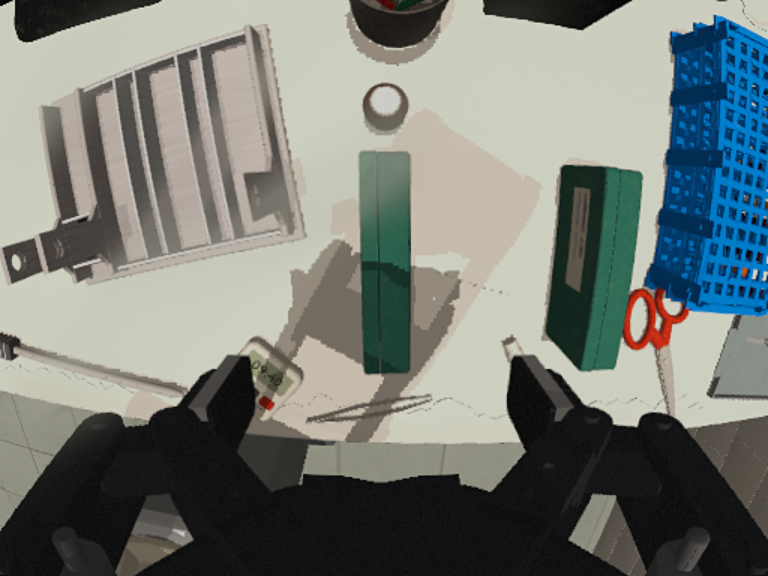

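The wrist view shows box A's top at corners (360,152), (410,152), (411,373) and (363,373), centred between the fingers. The bottle, carrier, lugs and box B are clear of it.

```bash
python3 - <<'E'
from h import *
f=grab('wrist');pr=pose()
W=lambda X,Y,z:wz(f,pr,X/1.5,Y/1.5,z)
for b in([(360,152),(410,152),(411,373),(363,373)],[(592,167),(642,172),(621,368),(582,370)]):
    q=np.array([W(*p,87) for p in b]);d=(q[0]+q[1]-q[2]-q[3])/2;print('box',q.round(),q.mean(0).round(1),np.linalg.norm(d).round(),np.degrees(np.arctan2(d[1],d[0])).round(1))
a=W(305,236,8);b=W(95,283,8);print('base',a,b,np.linalg.norm(a-b),np.degrees(np.arctan2(*(b-a)[1::-1]))-90)
h=W(18,262,104);print('lug c hole ~',h)
E
```

```text
box [[ 597. -265.   87.]
 [ 599. -297.   87.]
 [ 445. -306.   87.]
 [ 444. -272.   87.]] [ 521.3 -285.1   87. ] 153.0 3.0
box [[ 600. -424.   87.]
 [ 602. -466.   87.]
 [ 450. -476.   87.]
 [ 449. -440.   87.]] [ 525.2 -451.5   87. ] 153.0 5.0
base [ 528.42889413 -217.48412179    8.        ] [479.08523872   0.62186052   8.        ] 223.6180132433581 12.7478283948154
lug c hole ~ [522.16716182  11.14194205 104.        ]
```

```bash
python3 - <<'E'
from h import *
plan([521.3,-284.2,50],-87.2)
plan([521.3,-284.2,225],-78,([521.3,-284.2,50],-87.2))
plan([587.4,-46.3,225],-78,([521.3,-284.2,225],-78))
E
```

```text
[ 0.32  0.09 16.06] [-0.   0.1 -0.5]
[  0.    0.  -17.5] [ 0.   0.  -9.2]
[-21.9  -11.41  -0.  ] [0. 0. 0.]
```

Emit:
{"method": "apply_moves", "body": {
  "targets": [
    [[1, 0.3, 0.1, 5, 0, 0, 0], [1, 0.3, 0.1, 10, 0, 0, 0], [1, 0.3, 0.1, 14, 0, 0, 0], [1, 0.3, 0.1, 16.1, 0, 0, 0], [1, 0.3, 0.1, 16.1, 0, 0, 0], [-1, 0.3, 0.1, 16.1, 0, 0, 0], [-1, 0.3, 0.1, 16.1, 0, 0, 0], [-1, 0.3, 0.1, 16.1, 0, 0, 0]]
  ],
  "newtons": 40
}}

```text
clock: 2.25
eef_pos: [522.2, -284.8, 51.4]
tcp_rot: [-3.139, -0.001, -1.53]
contact_force: [0.9, 0.7, -0.3]
opening: 0.515
```

Emit:
{"method": "apply_moves", "body": {
  "targets": [
    [[-1, 0, 0, 0, 0, 0, 0], [-1, 0, 0, 0, 0, 0, 0], [-1, 0, 0, 0, 0, 0, 0], [-1, 0, 0, -2, 0, 0, 0], [-1, 0, 0, -5, 0, 0, 0], [-1, 0, 0, -10, 0, 0, 0], [-1, 0, 0, -15, 0, 0, 0], [-1, 0, 0, -17.5, 0, 0, 0]]
  ]
}}

```text
clock: 3.05
eef_pos: [523.1, -285.4, 231.0]
tcp_rot: [-3.135, -0.003, -1.53]
contact_force: [0.9, -0.0, -1.8]
opening: 0.373
```

```bash
python3 - <<'E'
from h import *
s=r.sense();print(s['eef_pos'],s['tcp_rot'],s['clock'],s['opening'])
grab('wrist','w2.png');plan([587.4,-46.3,225],-78)
E
```

```text
[ 523.14256695 -285.43559133  230.95876049] [-3.13452127 -0.00316363 -1.53029926] 3.05 0.373057448274942
[-23.71  -7.26   0.83] [-0.6 -0.3 -9.7]
```

View pics/w2.png

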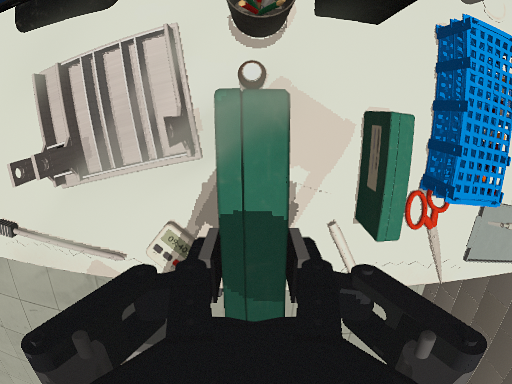

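Box A is gripped and lifted, with its top at (215–291, 90) and still square between the fingers. I'm moving toward the carrier for a closer look at it.

Emit:
{"method": "apply_moves", "body": {
  "targets": [
    [[-1, -5, -3, 0.8, -0.6, -0.3, -5], [-1, -8, -5, 0.8, -0.6, -0.3, -9.7], [-1, -8, -5, 0.8, -0.6, -0.3, -9.7], [-1, -8, -5, 0.8, -0.6, -0.3, -9.7], [-1, -8, -5, 0.8, -0.6, -0.3, -9.7]]
  ]
}}

```text
clock: 3.6
eef_pos: [570.6, -204.5, 225.4]
tcp_rot: [3.14, -0.001, -1.361]
contact_force: [0.0, 0.2, -1.1]
opening: 0.376
```

```bash
python3 - <<'E'
from h import *
s=r.sense();print(s['eef_pos'],s['tcp_rot'],s['clock'],s['opening'])
f=grab('wrist','w3.png')
im=cv2.imread('pics/w3.png')[0:300,0:300];cv2.imwrite('pics/w3b.png',cv2.resize(im,None,fx=2,fy=2,interpolation=cv2.INTER_CUBIC))
E
```

```text
[ 570.58706846 -204.50306596  225.42139802] [ 3.13990317e+00 -5.12974796e-04 -1.36142353e+00] 3.6 0.37624716555901555
```

View pics/w3b.png

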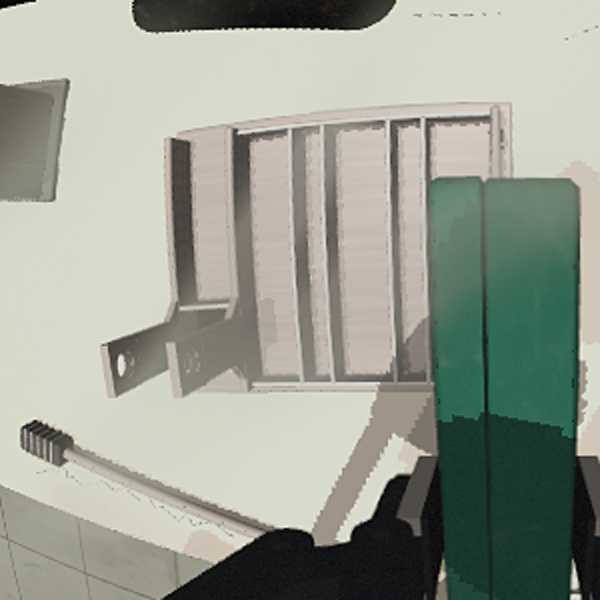

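The view shows the wall-top pairs between bays at (293/324,128)–(304/335,383) and (389/423,122)–(395/430,382). The lug c hole is at (125,364) and the lug b hole at (193,360).

```bash
python3 - <<'E'
from h import *
f=grab('wrist');pr=pose()
W=lambda X,Y,z:wz(f,pr,X/2,Y/2,z)
yaw=np.radians(12)
for n,a,b in(('7.5',(308.5,128),(319.5,383)),('-54.5',(406,122),(412.5,382))):
    A=W(*a,36);B=W(*b,36);d=A-B;ang=np.arctan2(d[1],d[0]);print(n,A.round(1),B.round(1),np.linalg.norm(d).round(1),np.degrees(ang).round(2))
    for C in((595.4,-84),):
        e=(A+B)[:2]/2-C; print(' local y',-e[0]*np.sin(yaw)+e[1]*np.cos(yaw),'x',e[0]*np.cos(yaw)+e[1]*np.sin(yaw))
for n,p in(('c',(123,364)),('b',(192,360))):
    X=W(*p,104);e=X[:2]-[595.4,-84];print(n,X.round(1),e[0]*np.cos(yaw)+e[1]*np.sin(yaw),-e[0]*np.sin(yaw)+e[1]*np.cos(yaw))
E
```

```text
7.5 [671.  -60.6  36. ] [514.  -94.3  36. ] 160.5 12.11
 local y 6.996493758218841 x -1.4490964316762531
-54.5 [ 682.9 -120.2   36. ] [ 527.3 -153.9   36. ] 159.2 12.2
 local y -53.906420781159866 x -1.514237220744734
c [522.7  11.5 104. ] -51.23871322301987 108.47684025210823
b [534.6 -36.8 104. ] -49.629862339003736 58.8016478613337
```

```bash
python3 - <<'E'
from h import *
plan([587.4,-46.4,225],-77.9)
E
```

```text
[-15.17  -4.93   0.05] [ 0.1 -0.  -0.2]
```

Emit:
{"method": "apply_moves", "body": {
  "targets": [
    [[-1, -5, -1.7, 0, 0, 0, 0], [-1, -10, -3.3, 0, 0, 0, 0], [-1, -14, -4.6, 0, 0, 0, 0], [-1, -15.2, -4.9, 0, 0, 0, -0.2], [-1, -15.2, -4.9, 0, 0, 0, -0.2], [-1, -15.2, -4.9, 0, 0, 0, -0.2]]
  ]
}}

```text
clock: 4.3
eef_pos: [586.9, -47.3, 225.5]
tcp_rot: [3.14, -0.001, -1.359]
contact_force: [0.7, -0.5, -2.4]
opening: 0.376
```

```bash
python3 - <<'E'
from h import *
s=r.sense();print(s['eef_pos'],s['tcp_rot'],s['clock'],s['opening'])
plan([587.4,-46.4,59],-77.9)
f=grab('wrist','w4.png')
im=cv2.imread('pics/w4.png')
cv2.imwrite('pics/w4b.png',cv2.resize(im[0:340,90:440],None,fx=1.7,fy=1.7,interpolation=cv2.INTER_CUBIC))
# where bay ends are expected at z36
C=np.array([594.5,-84.2]);a=np.radians(12.1);
E
```

```text
[586.89476385 -47.29454811 225.48459717] [ 3.14006231e+00 -1.25956221e-03 -1.35918069e+00] 4.3 0.3762684353025271
[-0.1  -0.09 16.65] [ 0.1 -0.1  0. ]
```

View pics/w4b.png

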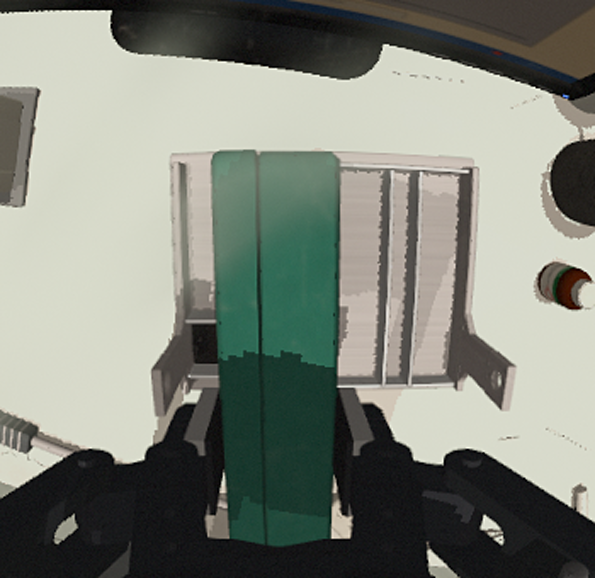

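The box hangs square over bay 3, so I'm lowering it.

Emit:
{"method": "apply_moves", "body": {
  "targets": [
    [[-1, -0.1, -0.1, 4, 0, 0, 0], [-1, -0.1, -0.1, 8, 0, 0, 0], [-1, -0.1, -0.1, 11, 0, 0, 0], [-1, -0.1, -0.1, 12.5, 0, 0, 0], [-1, -0.1, -0.1, 12.5, 0, 0, 0]]
  ]
}}

```text
clock: 4.85
eef_pos: [586.1, -47.8, 98.6]
tcp_rot: [3.137, -0.0, -1.362]
contact_force: [0.5, -0.1, -1.6]
opening: 0.376
```

Emit:
{"method": "apply_moves", "body": {
  "targets": [
    [[-1, 0, 0, 0.8, 0, 0, 0], [-1, 0, 0, 1.6, 0, 0, 0], [-1, 0, 0, 2.2, 0, 0, 0], [-1, 0, 0, 2.2, 0, 0, 0]]
  ]
}}

```text
clock: 5.25
eef_pos: [589.5, -46.7, 82.8]
tcp_rot: [-3.139, -0.0, -1.362]
contact_force: [-12.5, 10.1, 43.7]
opening: 0.379
```

```bash
python3 - <<'E'
from h import *
s=r.sense();print(s['eef_pos'],s['tcp_rot'],s['clock'],s['opening'],s['contact_force'],s['wrist_torque'])
plan([587.4,-46.4,59],-77.9)
E
```

```text
[589.51228971 -46.66569183  82.78624265] [-3.13906751e+00 -2.64408390e-04 -1.36179783e+00] 5.25 0.3788483658868605 [-12.47002566  10.08467716  43.71208513] [1.78138732 1.67798908 0.33860165]
[-0.07  0.21  2.38] [-0.1 -0.  -0.1]
```

Contact came at wall height, about 28 mm above the floor, so I'm backing off to look.

Emit:
{"method": "apply_moves", "body": {
  "targets": [
    [[-1, -0.1, 0.2, -1.6, 0, 0, 0], [-1, -0.1, 0.2, -1.6, 0, 0, 0], [-1, -0.1, 0.2, -1.6, 0, 0, 0], [-1, -0.1, 0.2, -1.6, 0, 0, 0]]
  ]
}}

```text
clock: 5.65
eef_pos: [587.0, -46.2, 98.4]
tcp_rot: [-3.14, -0.0, -1.362]
contact_force: [0.1, 0.3, -1.5]
opening: 0.379
```

```bash
python3 - <<'E'
from h import *
s=r.sense();print(s['eef_pos'],s['tcp_rot'],s['clock'],s['opening'],s['contact_force'])
f=grab('wrist','w5.png');f2=grab('scene','s5.png')
a=cv2.resize(cv2.imread('pics/w5.png')[20:320,100:400],None,fx=1.6,fy=1.6,interpolation=cv2.INTER_CUBIC)
pr=pose();print('bay3',proj(f2,[587,-46,50]))
x,y=map(int,proj(f2,[587,-46,80]))
b=cv2.imread('pics/s5.png')[y-75:y+75,x-50:x+50];b=cv2.resize(b,(320,480),interpolation=cv2.INTER_CUBIC)
cv2.imwrite('pics/c5.png',np.hstack([a,b]))
E
```

```text
[587.00760086 -46.23928779  98.36458773] [-3.13958372e+00 -2.16241709e-04 -1.36186401e+00] 5.65 0.37893051962049595 [ 0.11561062  0.29670928 -1.46454258]
bay3 (np.float64(264.09512641921043), np.float64(183.28335431228038))
```

View pics/c5.png

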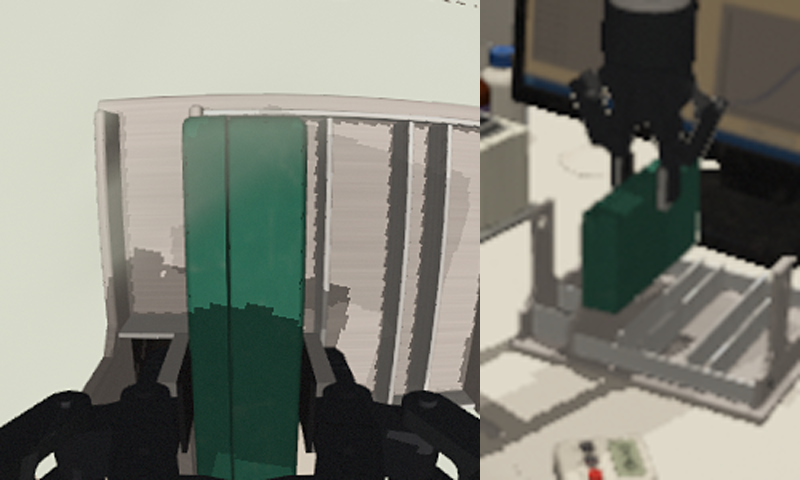

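The view shows the box covering bay 3's left wall post at (196,108) while leaving a gap on the right, with the wall at (328,118). It looks too far to +y, so I'm working out by how much.

```bash
python3 - <<'E'
from h import *
f=grab('wrist');pr=pose()
W=lambda X,Y,z:wz(f,pr,X/1.6+100,Y/1.6+20,z)
C=np.array([594.5,-84.2]);a=np.radians(12.1)
L=lambda X:np.round([(X[0]-C[0])*np.cos(a)+(X[1]-C[1])*np.sin(a),-(X[0]-C[0])*np.sin(a)+(X[1]-C[1])*np.cos(a)],1)
z=pr[0][2]+36
for n,p,zz in(('box TL',(183,118),z),('box TR',(307,120),z),('L mid',(187,300),z),('R mid',(304,300),z),('L low',(190,470),z),('R low',(297,470),z),('seam top',(226,120),z),('seam low',(233,470),z),('post',(196,108),36),('wall r1',(323,122),36),('wall r2',(412,122),36),('wall r3',(447,124),36)):
    print(n,L(W(*p,zz)))
# bay wall top lines: where do they project
print('tcp local',L(pr[0]))
E
```

```text
box TL [74.5 55.2]
box TR [73.8 22.1]
L mid [23.5 55.3]
R mid [23.5 21.9]
L low [-37.8  57.6]
R low [-37.8  21.3]
seam top [73.7 43.7]
seam low [-37.5  43. ]
post [85.1 61.9]
wall r1 [78.6  2.1]
wall r2 [ 80.9 -42.5]
wall r3 [ 81.4 -61.5]
tcp local [ 0.4 38.8]
```

```bash
python3 - <<'E'
from h import *
f=grab('wrist');pr=(np.array([586.89476385,-47.29454811,225.48459717]),Ro.from_euler('xyz',[3.14006231e+00,-1.25956221e-03,-1.35918069e+00]))
W=lambda X,Y,z:wz(f,pr,X/1.7+90,Y/1.7,z)
C=np.array([594.5,-84.2]);a=np.radians(12.1)
L=lambda X:np.round([(X[0]-C[0])*np.cos(a)+(X[1]-C[1])*np.sin(a),-(X[0]-C[0])*np.sin(a)+(X[1]-C[1])*np.cos(a)],1)
for n,p,zz in(('base TL 95,117.5',(170,155),8),('base TR 95,-117.5',(477,158),8),('base BR -95,-117.5',(462,388),8),('pair2',(401,172),36),('pair2 low',(396,383),36),('lug a hole -50,-107.5',(497,378),104),('lug c top inner',(180,330),119)):
    print(n,L(W(*p,zz)))
E
```

```text
base TL 95,117.5 [ 93.5 119.1]
base TR 95,-117.5 [  96.3 -117.9]
base BR -95,-117.5 [ -95.3 -120. ]
pair2 [ 80.1 -48.7]
pair2 low [-77.8 -53.1]
lug a hole -50,-107.5 [ -48.3 -104.6]
lug c top inner [-11.4  92.9]
```

Emit:
{"method": "apply_moves", "body": {
  "targets": [
    [[-1, -0.15, -0.15, 0.3, 0, 0, -0.5], [-1, -0.15, -0.15, 0.6, 0, 0, -0.5], [-1, -0.15, -0.15, 0.9, 0, 0, -0.5], [-1, -0.15, -0.15, 1.2, 0, 0, -0.5], [-1, -0.15, -0.15, 1.5, 0, 0, -0.5], [-1, -0.15, -0.15, 1.5, 0, 0, -0.5]]
  ]
}}

```text
clock: 6.45
eef_pos: [587.7, -44.4, 82.5]
tcp_rot: [-3.141, 0.0, -1.353]
contact_force: [-0.7, 0.1, -1.8]
opening: 0.375
```

```bash
python3 - <<'E'
from h import *
s=r.sense();print(s['eef_pos'],s['tcp_rot'],s['clock'],s['opening'],s['contact_force'],s['wrist_torque'])
E
```

```text
[587.71360978 -44.41538296  82.50744002] [-3.14103926e+00  2.31954979e-04 -1.35318343e+00] 6.45 0.3749515561613622 [-0.71235809  0.10946645 -1.78437211] [ 0.00853599  0.00587664 -0.00532546]
```

It's past the wall tops with no contact. I'll lower it to the floor and release with a modest opening.

Emit:
{"method": "apply_moves", "body": {
  "targets": [
    [[-1, 0, 0, 0.6, 0, 0, 0], [-1, 0, 0, 1.2, 0, 0, 0], [-1, 0, 0, 1.8, 0, 0, 0], [-1, 0, 0, 2.2, 0, 0, 0], [-1, 0, 0, 2.2, 0, 0, 0]]
  ]
}}

```text
clock: 6.95
eef_pos: [587.1, -44.3, 59.6]
tcp_rot: [3.141, 0.001, -1.353]
contact_force: [-0.0, 0.8, -1.9]
opening: 0.376
```

```bash
python3 - <<'E'
from h import *
s=r.sense();print(s['eef_pos'],s['tcp_rot'],s['clock'],s['opening'],s['contact_force'],s['wrist_torque'])
E
```

```text
[587.12419968 -44.32521915  59.61856757] [ 3.14078228e+00  6.84335446e-04 -1.35320391e+00] 6.95 0.3763242653296701 [-0.02005443  0.7522829  -1.94437614] [0.00964645 0.0256078  0.04214794]
```

Emit:
{"method": "apply_moves", "body": {
  "targets": [
    [[-1, 0, 0, 0.3, 0, 0, 0], [0.5, 0, 0, 0.3, 0, 0, 0], [0.5, 0, 0, 0.3, 0, 0, 0], [0.5, 0, 0, 0.3, 0, 0, 0], [0.5, 0, 0, -1, 0, 0, 0], [0.5, 0, 0, -6, 0, 0, 0], [0.5, 0, 0, -11, 0, 0, 0], [1, 0, 0, -15, 0, 0, 0]]
  ]
}}

```text
clock: 7.75
eef_pos: [587.9, -44.5, 213.7]
tcp_rot: [-3.14, -0.0, -1.353]
contact_force: [0.3, 0.6, 0.6]
opening: 0.898
```

```bash
python3 - <<'E'
from h import *
s=r.sense();print(s['eef_pos'],s['tcp_rot'],s['clock'],s['opening'],s['contact_force'],s['wrist_torque'])
plan([525,-451,210],-87.5)
grab('wrist','w6.png')
im=cv2.imread('pics/w6.png')
cv2.imwrite('pics/w6b.png',cv2.resize(im[40:300,90:420],None,fx=2,fy=2,interpolation=cv2.INTER_CUBIC))
E
```

```text
[587.86877539 -44.47459259 213.65981055] [-3.13973338e+00 -1.59110213e-04 -1.35320167e+00] 7.75 0.8977144157852688 [0.25739305 0.60695742 0.57955927] [-0.03316016 -0.05812532  0.00527088]
[38.34 14.92  0.34] [-0.1  0.  10. ]
```

View pics/w6b.png

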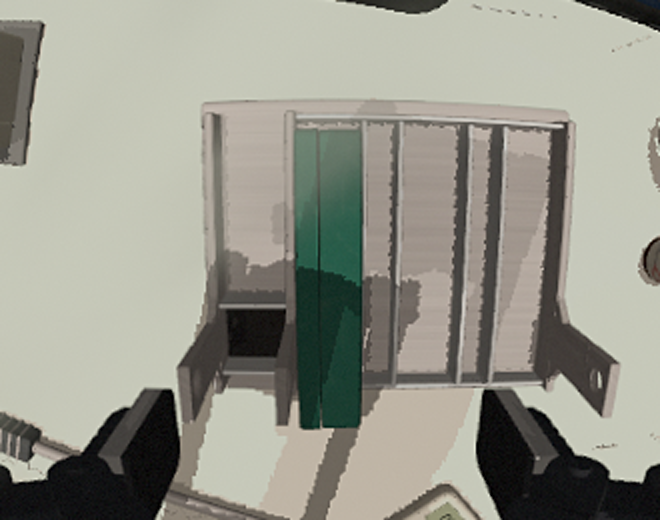

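The view shows box A in bay 3 at (296–361, 130–428), with bays 1 and 2 and all three lugs visible. From this I refine the carrier's pose.

```bash
python3 - <<'E'
from h import *
f=grab('wrist');pr=pose()
W=lambda X,Y,z:wz(f,pr,X/2+90,Y/2+40,z)
C=np.array([594.5,-84.2]);a=np.radians(12.4)
L=lambda X:np.round([(X[0]-C[0])*np.cos(a)+(X[1]-C[1])*np.sin(a),-(X[0]-C[0])*np.sin(a)+(X[1]-C[1])*np.cos(a)],1)
for n,p,zz in(('TL 95,117.5',(203,103),8),('TR 95,-117.5',(570,109),8),('boxTL',(296,130),95),('boxTR',(361,130),95),('boxBR',(360,428),95),('boxBL',(300,428),95),('bay2 left',(400,124),36),('',(393,386),36),('bay2 right',(468,125),36),('',(459,384),36),('bay1 left',(503,125),36),('',(490,383),36),('hole a',(596,378),104)):
    print(n,L(W(*p,zz)))
print('TCP at release',L((587.1,-44.3)))
E
```

```text
TL 95,117.5 [ 99.7 117. ]
TR 95,-117.5 [ 101.6 -120.1]
boxTL [78.4 54. ]
boxTR [78.5 23. ]
boxBR [-76.7  21.3]
boxBL [-76.7  53.6]
bay2 left [84.2 -2.9]
 [-77.1  -2.8]
bay2 right [ 85.1 -43.3]
 [-76.4 -45.6]
bay1 left [ 86.3 -64.8]
 [-76.1 -66.4]
hole a [ -46.6 -107.1]
TCP at release [ 1.3 40.6]
```

Emit:
{"method": "apply_moves", "body": {
  "targets": [
    [[1, 38.3, 14.9, 0.3, 0, 0, 10], [1, 38.3, 14.9, 0.3, 0, 0, 10], [1, 38.3, 14.9, 0.3, 0, 0, 10], [1, 38.3, 14.9, 0.3, 0, 0, 10], [1, 38.3, 14.9, 0.3, 0, 0, 10], [1, 38.3, 14.9, 0.3, 0, 0, 10], [1, 38.3, 14.9, 0.3, 0, 0, 10], [1, 38.3, 14.9, 0.3, 0, 0, 10]]
  ]
}}

```text
clock: 8.65
eef_pos: [529.0, -442.2, 214.1]
tcp_rot: [-3.131, -0.001, -1.528]
contact_force: [1.4, 0.4, 0.2]
opening: 1.0
```

```bash
python3 - <<'E'
from h import *
plan([525,-451,210],-87.5)
E
```

```text
[0.87 0.45 0.41] [-0.6 -0.1 -0. ]
```

Emit:
{"method": "apply_moves", "body": {
  "targets": [
    [[1, 0.9, 0.45, 0.4, -0.6, 0, 0], [1, 0.9, 0.45, 0.4, -0.6, 0, 0], [1, 0.9, 0.45, 0.4, -0.6, 0, 0]]
  ]
}}

```text
clock: 8.95
eef_pos: [524.9, -450.1, 209.8]
tcp_rot: [3.141, 0.0, -1.528]
contact_force: [-0.0, -0.1, -0.6]
opening: 1.003
```

```bash
python3 - <<'E'
from h import *
pr=pose();f=grab('wrist','w7.png')
hsv=cv2.cvtColor(f['pixels'],cv2.COLOR_RGB2HSV);m=cv2.inRange(hsv,(70,100,20),(95,255,255));m[:, :180]=0;m[:,340:]=0
for v in(105,140,180,220,240):
    u=np.where(m[v])[0]; 
    if len(u): a=wz(f,pr,u.min(),v,87);b=wz(f,pr,u.max()+1,v,87);print(v,u.min(),u.max(),a.round(1),b.round(1),((a+b)/2).round(1))
v=np.where(m.any(1))[0];print(v.min(),v.max(),wz(f,pr,257,v.min(),87),wz(f,pr,257,v.max()+1,87))
plan([525,-451,50],-87.5)
E
```

```text
140 271 271 [ 563.7 -465.5   87. ] [ 563.8 -466.4   87. ] [ 563.8 -466.    87. ]
180 240 271 [ 522.6 -436.9   87. ] [ 524.  -468.7   87. ] [ 523.3 -452.8   87. ]
220 240 269 [ 480.2 -438.2   87. ] [ 481.5 -469.2   87. ] [ 480.9 -453.7   87. ]
240 239 268 [ 457.3 -437.7   87. ] [ 458.7 -469.5   87. ] [ 458.  -453.6   87. ]
140 369 [ 563.09010668 -451.96122723   87.        ] [ 250.02642836 -466.96543114   87.        ]
[ 0.13  0.03 16.01] [-0. -0.  0.]
```

Emit:
{"method": "apply_moves", "body": {
  "targets": [
    [[1, 0.2, 0.1, 5, 0, 0, 0.6], [1, 0.2, 0.1, 10, 0, 0, 0.6], [1, 0.2, 0.1, 14, 0, 0, 0.6], [1, 0.2, 0.1, 16, 0, 0, 0.6], [1, 0.2, 0.1, 16, 0, 0, 0.6], [-1, 0.2, 0.1, 16, 0, 0, 0.6], [-1, 0.2, 0.1, 16, 0, 0, 0.6], [-1, 0.2, 0.1, 16, 0, 0, 0.6]]
  ]
}}

```text
clock: 9.8
eef_pos: [525.5, -452.2, 52.3]
tcp_rot: [-3.139, -0.002, -1.537]
contact_force: [0.1, 0.0, -0.5]
opening: 0.513
```

Emit:
{"method": "apply_moves", "body": {
  "targets": [
    [[-1, 0, 0, 0, 0, 0, 0], [-1, 0, 0, 0, 0, 0, 0], [-1, 0, 0, 0, 0, 0, 0], [-1, 0, 0, -2, 0, 0, 0], [-1, 0, 0, -5, 0, 0, 0], [-1, 0, 0, -10, 0, 0, 0], [-1, 0, 0, -15, 0, 0, 0], [-1, 0, 0, -17.5, 0, 0, 0]]
  ]
}}

```text
clock: 10.6
eef_pos: [526.2, -453.1, 232.2]
tcp_rot: [-3.135, -0.006, -1.537]
contact_force: [-0.7, -0.1, -1.2]
opening: 0.373
```

```bash
python3 - <<'E'
from h import *
plan([614.5,-165.4,225],-77.6)
plan([525,-400,225],-88)
E
```

```text
[-28.46  -9.78   0.61] [ -0.3  -0.4 -10.5]
[-5.31 -0.05  0.69] [-0.4 -0.3 -0.1]
```

Emit:
{"method": "apply_moves", "body": {
  "targets": [
    [[-1, -28.5, -9.8, 0.6, -0.3, -0.4, -10.5], [-1, -28.5, -9.8, 0.6, -0.3, -0.4, -10.5], [-1, -28.5, -9.8, 0.6, -0.3, -0.4, -10.5], [-1, -28.5, -9.8, 0.6, -0.3, -0.4, -10.5], [-1, -28.5, -9.8, 0.6, -0.3, -0.4, -10.5], [-1, -28.5, -9.8, 0.6, -0.3, -0.4, -10.5], [-1, -28.5, -9.8, 0.6, -0.3, -0.4, -10.5], [-1, -28.5, -9.8, 0.6, -0.3, -0.4, -10.5]]
  ]
}}

```text
clock: 11.4
eef_pos: [614.7, -163.8, 224.9]
tcp_rot: [-3.142, 0.001, -1.351]
contact_force: [0.0, -1.3, -1.8]
opening: 0.379
```

```bash
python3 - <<'E'
from h import *
plan([614.5,-165.4,98],-77.6)
s=r.sense();print(s['eef_pos'])
pr=pose();f=grab('wrist','w8.png')
cv2.imwrite('pics/w8b.png',cv2.resize(cv2.imread('pics/w8.png')[20:320,60:400],None,fx=1.7,fy=1.7,interpolation=cv2.INTER_CUBIC))
E
```

```text
[ 0.16  0.06 12.69] [-0.   0.   0.2]
[ 614.71721075 -163.82918719  224.91368394]
```

View pics/w8b.png

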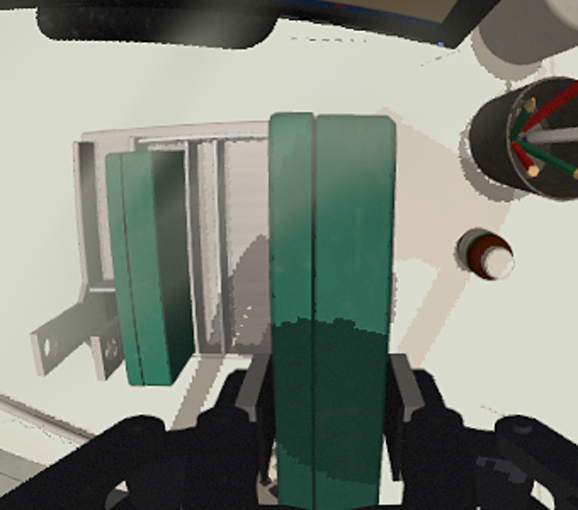

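Box B is above bay 1 with the bottle clear at (490,258). I'm lowering it in steps.

Emit:
{"method": "apply_moves", "body": {
  "targets": [
    [[-1, 0.16, 0, 4, 0, 0, 0], [-1, 0.16, 0, 8, 0, 0, 0], [-1, 0.16, 0, 11, 0, 0, 0], [-1, 0.16, 0, 12.7, 0, 0, 0.2], [-1, 0.16, 0, 12.7, 0, 0, 0.2]]
  ]
}}

```text
clock: 11.95
eef_pos: [612.2, -167.9, 95.1]
tcp_rot: [3.137, 0.002, -1.359]
contact_force: [-0.9, -0.2, -0.9]
opening: 0.377
```

Emit:
{"method": "apply_moves", "body": {
  "targets": [
    [[-1, 0, 0, 0.4, 0, 0, 0], [-1, 0, 0, 0.7, 0, 0, 0], [-1, 0, 0, 1.0, 0, 0, 0], [-1, 0, 0, 1.3, 0, 0, 0], [-1, 0, 0, 1.5, 0, 0, 0]]
  ]
}}

```text
clock: 12.45
eef_pos: [612.4, -168.0, 80.2]
tcp_rot: [3.137, 0.002, -1.358]
contact_force: [-0.6, 0.8, -1.9]
opening: 0.372
```

Emit:
{"method": "apply_moves", "body": {
  "targets": [
    [[-1, 0, 0, 0.6, 0, 0, 0], [-1, 0, 0, 1.2, 0, 0, 0], [-1, 0, 0, 1.8, 0, 0, 0], [-1, 0, 0, 2.1, 0, 0, 0], [-1, 0, 0, 2.3, 0, 0, 0]]
  ]
}}

```text
clock: 12.95
eef_pos: [613.1, -168.3, 64.0]
tcp_rot: [3.139, 0.001, -1.358]
contact_force: [-29.0, 5.2, 82.7]
opening: 0.375
```

```bash
python3 - <<'E'
from h import *
s=r.sense();print(s['eef_pos'],s['contact_force'],s['wrist_torque'])
E
```

```text
[ 613.11041636 -168.33356936   63.9893686 ] [-28.95188846   5.21039486  82.71318124] [1.54472605 5.03592183 0.16230885]
```

Emit:
{"method": "apply_moves", "body": {
  "targets": [
    [[-1, 0, 0, -0.3, 0, 0, 0], [-1, 0, 0, -0.4, 0, 0, 0], [-1, 0, 0, -0.4, 0, 0, 0]]
  ]
}}

```text
clock: 13.25
eef_pos: [613.1, -168.3, 67.6]
tcp_rot: [3.139, 0.001, -1.358]
contact_force: [0.3, 0.7, -1.7]
opening: 0.373
```

```bash
python3 - <<'E'
from h import *
s=r.sense();print(s['eef_pos'],s['contact_force'],s['wrist_torque'])
f2=grab('scene','s9.png')
x,y=map(int,proj(f2,[590,-100,60]))
cv2.imwrite('pics/s9b.png',cv2.resize(cv2.imread('pics/s9.png')[y-75:y+65,x-90:x+90],None,fx=4,fy=4,interpolation=cv2.INTER_CUBIC))
E
```

```text
[ 613.08478583 -168.29729712   67.5608011 ] [ 0.27442849  0.71088943 -1.72417267] [ 0.02226549  0.00767589 -0.02693089]
```

View pics/s9b.png

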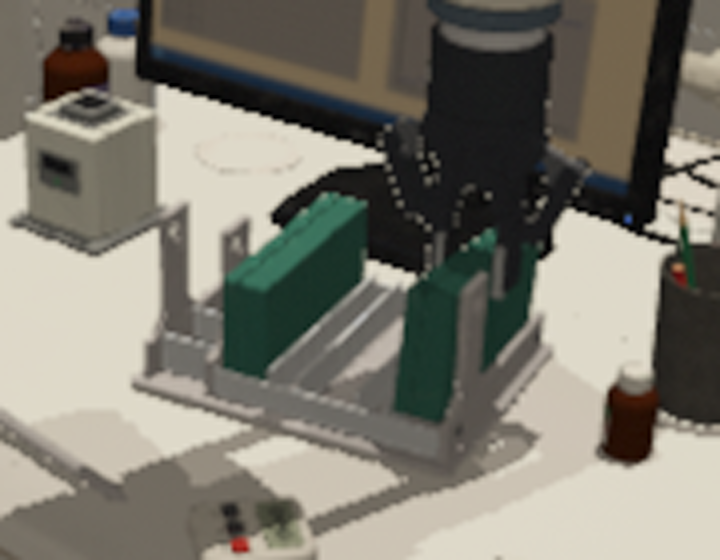

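Nothing looks wrong: the box is inside the bay, so it probably slipped a few mm in the grip. I'll lower it to just touching and release.

Emit:
{"method": "apply_moves", "body": {
  "targets": [
    [[-1, 0, 0, 0.2, 0, 0, 0], [0.4, 0, 0, 0.2, 0, 0, 0], [0.4, 0, 0, 0.2, 0, 0, 0], [0.4, 0, 0, 0.2, 0, 0, 0], [0.4, 0, 0, -1, 0, 0, 0], [0.4, 0, 0, -6, 0, 0, 0], [0.4, 0, 0, -11, 0, 0, 0], [1, 0, 0, -15, 0, 0, 0]]
  ]
}}

```text
clock: 14.1
eef_pos: [613.9, -168.5, 220.9]
tcp_rot: [3.14, 0.0, -1.358]
contact_force: [0.0, 1.2, 0.0]
opening: 0.849
```

```bash
python3 - <<'E'
from h import *
s=r.sense();print(s['eef_pos'],s['tcp_rot'],s['contact_force'])
pr=pose();f=grab('wrist','w9.png');grab('scene','s10.png');f2=grab('top','t10.png')
a=cv2.resize(cv2.imread('pics/w9.png')[20:320,60:400],None,fx=1.5,fy=1.5,interpolation=cv2.INTER_CUBIC)
x,y=map(int,proj(grab('scene'),[590,-100,60]))
b=cv2.resize(cv2.imread('pics/s10.png')[y-75:y+65,x-50:x+50],(0,0),fx=2.8,fy=2.8,interpolation=cv2.INTER_CUBIC)
c=np.zeros((450,790,3),np.uint8);c[:,:510]=a;c[:b.shape[0],510:510+b.shape[1]]=b[:, :280]
cv2.imwrite('pics/c9.png',c)
E
```

```text
[ 613.93548302 -168.52058289  220.90890742] [ 3.14038760e+00  1.18854441e-04 -1.35837404e+00] [0.00271131 1.23811681 0.04030513]
```

View pics/c9.png

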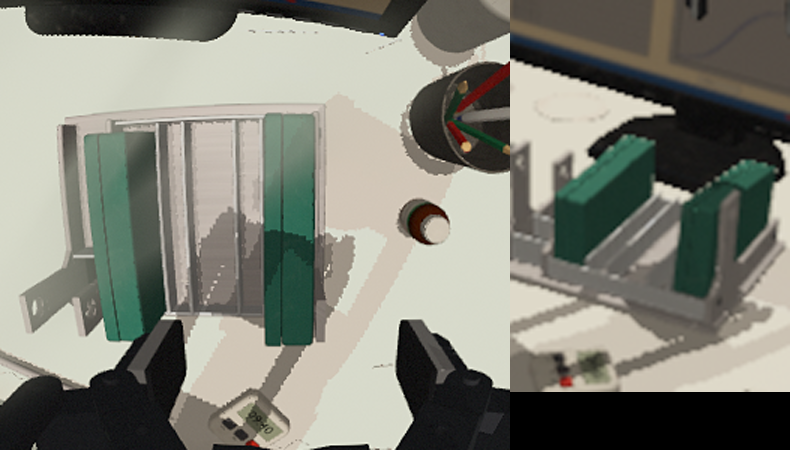

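```bash
python3 - <<'E'
from h import *
f=grab('wrist');pr=pose()
C=np.array([595.5,-81.9]);a=np.radians(12.4)
G=lambda x,y,z:[C[0]+x*np.cos(a)-y*np.sin(a),C[1]+x*np.sin(a)+y*np.cos(a),z]
S=lambda X:((wproj(f,pr,X)-[60,20])*1.5).round(0)
for y in(38.5,-85.5):
  for x in(78,-78):
    print(y,x,[(z,S(G(x,y-16.5,z)).tolist(),S(G(x,y+16.5,z)).tolist()) for z in(95,103,110)])
E
```

```text
38.5 78 [(95, [124.0, 123.0], [81.0, 127.0]), (103, [120.0, 122.0], [75.0, 127.0]), (110, [116.0, 122.0], [71.0, 127.0])]
38.5 -78 [(95, [143.0, 339.0], [103.0, 337.0]), (103, [139.0, 344.0], [99.0, 342.0]), (110, [136.0, 348.0], [95.0, 346.0])]
-85.5 78 [(95, [312.0, 115.0], [260.0, 116.0]), (103, [313.0, 115.0], [259.0, 115.0]), (110, [313.0, 114.0], [258.0, 115.0])]
-85.5 -78 [(95, [310.0, 342.0], [264.0, 342.0]), (103, [311.0, 347.0], [264.0, 347.0]), (110, [311.0, 352.0], [263.0, 352.0])]
```

```bash
python3 - <<'E'
from h import *
C=np.array([595.5,-81.9]);a=np.radians(12.4)
G=lambda x,y,z:[C[0]+x*np.cos(a)-y*np.sin(a),C[1]+x*np.sin(a)+y*np.cos(a),z]
f=grab('scene');hsv=cv2.cvtColor(f['pixels'],cv2.COLOR_RGB2HSV);m=cv2.inRange(hsv,(65,80,15),(98,255,255))
n,l,st,_=cv2.connectedComponentsWithStats(m)
for i in range(1,n):
    if st[i,4]>80: print(st[i])
def top(u): 
    v=np.where(m[:,int(round(u))])[0];v=v[(v>120)&(v<240)];return (v.min(),v.max()) if len(v) else None
for y in(38.5,-85.5):
    for side in(16.5,-16.5):
        print(y,side,[(x,np.round(proj(f,G(x,y+side,95)),1).tolist(),np.round(proj(f,G(x,y+side,8)),1).tolist()) for x in(-78,0,78)])
    for x in(-76,-40,0,40,70):
        u,v=proj(f,G(x,y+16.5,95));print('  x',x,'u,v exp',round(u,1),round(v,1),'mask',top(u))
E
```

```text
[246 158  36  47 972]
[289 167  36  49 825]
38.5 16.5 [(-78, [244.6, 178.2], [244.4, 207.3]), (0, [258.7, 167.0], [258.1, 195.0]), (78, [271.4, 156.8], [270.5, 183.8])]
38.5 -16.5 [(-78, [255.8, 181.2], [255.3, 210.5]), (0, [269.5, 169.6], [268.6, 197.8]), (78, [281.9, 159.2], [280.6, 186.4])]
  x -76 u,v exp 244.9 177.9 mask None
  x -40 u,v exp 251.6 172.6 mask (np.int64(174), np.int64(203))
  x 0 u,v exp 258.7 167.0 mask (np.int64(169), np.int64(198))
  x 40 u,v exp 265.4 161.6 mask (np.int64(164), np.int64(192))
  x 70 u,v exp 270.2 157.8 mask (np.int64(160), np.int64(188))
-85.5 16.5 [(-78, [288.4, 189.6], [286.7, 219.5]), (0, [300.8, 177.2], [298.8, 206.1]), (78, [311.9, 166.1], [309.7, 193.9])]
-85.5 -16.5 [(-78, [300.7, 192.8], [298.6, 223.0]), (0, [312.6, 180.1], [310.2, 209.2]), (78, [323.3, 168.7], [320.6, 196.7])]
  x -76 u,v exp 288.7 189.3 mask (np.int64(204), np.int64(213))
  x -40 u,v exp 294.6 183.4 mask (np.int64(181), np.int64(214))
  x 0 u,v exp 300.8 177.2 mask (np.int64(177), np.int64(211))
  x 40 u,v exp 306.6 171.4 mask (np.int64(173), np.int64(179))
  x 70 u,v exp 310.8 167.2 mask (np.int64(168), np.int64(200))
```

Comparing projections, box B's -x end sits about 15–20 mm high: it is resting on the -x end wall, because the bay lies about 3 mm further to +x than I assumed. I'll regrasp it, lift, level it, shift to +x and lower again.

```bash
python3 - <<'E'
from h import *
plan([614.2,-168.3,68],-77.8)
E
```

```text
[ 0.08 -0.23 14.83] [ 0.3  0.1 -0. ]
```

Emit:
{"method": "apply_moves", "body": {
  "targets": [
    [[0.5, 0, 0, 5, 0, 0, 0], [0.5, 0, 0, 10, 0, 0, 0], [0.5, 0, 0, 14, 0, 0, 0], [0.5, 0, 0, 15.2, 0, 0, 0], [0.5, 0, 0, 15.2, 0, 0, 0], [-1, 0, 0, 15.2, 0, 0, 0], [-1, 0, 0, 15.2, 0, 0, 0], [-1, 0, 0, 15.2, 0, 0, 0]]
  ],
  "newtons": 60
}}

```text
clock: 15.2
eef_pos: [613.4, -168.4, 66.7]
tcp_rot: [3.14, 0.0, -1.358]
contact_force: [-0.2, 0.4, 5.3]
opening: 0.376
```

Emit:
{"method": "apply_moves", "body": {
  "targets": [
    [[-1, 0, 0, 0, 0, 0, 0], [-1, 0, 0, 0, 0, 0, 0], [-1, 0, 0, -1, 0, 0, 0], [-1, 0, 0, -2.5, 0, 0, 0], [-1, 0, 0, -4, 0, 0, 0], [-1, 0, 0, -6, 0, 0, 0], [-1, 0, 0, -6, 0, 0, 0]]
  ]
}}

```text
clock: 15.9
eef_pos: [615.4, -168.7, 130.5]
tcp_rot: [-3.139, -0.001, -1.359]
contact_force: [0.4, 0.4, -1.1]
opening: 0.372
```

```bash
python3 - <<'E'
from h import *
s=r.sense();print(s['eef_pos'],s['tcp_rot'],s['contact_force'],s['opening'])
plan([616.6,-166.2,s['eef_pos'][2]],-77.6)
f=grab('scene','s11.png');pr=pose();w=grab('wrist','w11.png')
x,y=map(int,proj(f,[610,-165,90]))
a=cv2.resize(cv2.imread('pics/s11.png')[y-60:y+50,x-55:x+55],(440,440),interpolation=cv2.INTER_CUBIC)
b=cv2.resize(cv2.imread('pics/w11.png')[20:330,130:380],(355,440))
cv2.imwrite('pics/c11.png',np.hstack([a,b]))
E
```

```text
[ 615.35501406 -168.65963629  130.54779618] [-3.13851955e+00 -1.47898097e-03 -1.35870793e+00] [ 0.4312602   0.4457958  -1.14807947] 0.3720167043854288
[-0.21 -0.17  0.  ] [-0.2 -0.1 -0.2]
```

View pics/c11.png

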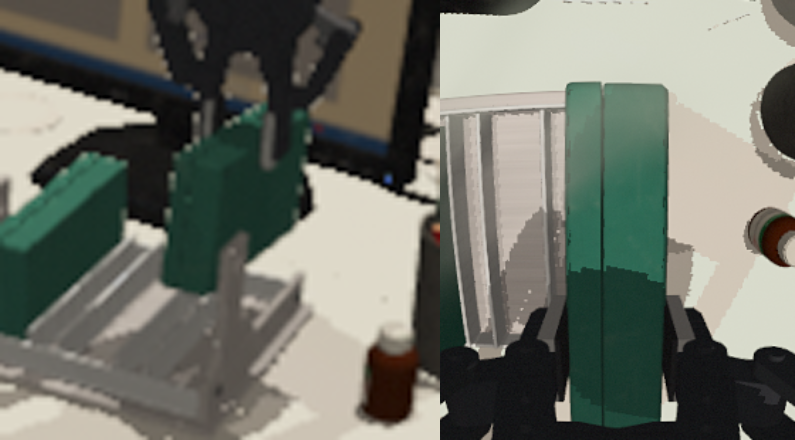

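Box B is held tilted, with its -x end about 10–12° high: the bottom edge runs from (190,290) to (300,215). I'm turning the tool about the jaw axis to level it, then checking numerically.

Emit:
{"method": "apply_moves", "body": {
  "targets": [
    [[-1, -0.2, -0.2, -0.5, 5, 0, 0], [-1, -0.2, -0.2, -0.5, 10, 0, 0], [-1, -0.2, -0.2, -0.5, 10, 0, 0], [-1, -0.2, -0.2, -0.5, 10, 0, 0]]
  ]
}}

```text
clock: 16.4
eef_pos: [614.8, -166.4, 132.1]
tcp_rot: [-2.969, -0.0, -1.359]
contact_force: [0.3, -0.3, -1.2]
opening: 0.373
```

```bash
cat >> h.py <<'E'
C=np.array([598.2,-82.7]);A=np.radians(12.4)
G=lambda x,y,z:[C[0]+x*np.cos(A)-y*np.sin(A),C[1]+x*np.sin(A)+y*np.cos(A),z]
L=lambda X:np.round([(X[0]-C[0])*np.cos(A)+(X[1]-C[1])*np.sin(A),-(X[0]-C[0])*np.sin(A)+(X[1]-C[1])*np.cos(A)],1)
E
python3 - <<'E'
from h import *
s=r.sense();print(s['eef_pos'],s['tcp_rot'],s['contact_force'],s['opening'],L(s['eef_pos']))
f=grab('scene','s12.png');hsv=cv2.cvtColor(f['pixels'],cv2.COLOR_RGB2HSV);m=cv2.inRange(hsv,(65,80,15),(98,255,255));m[:,:284]=0
u0=284
for u in range(286,330,3):
    v=np.where(m[:,u])[0]; 
    if len(v):print(u,v.min(),v.max(),end=' | ')
h=s['eef_pos'][2]+36
print()
for sd in(16.5,-16.5):
  for hh in(h,h-87): print(sd,[np.round(proj(f,G(x,-85.5+sd,hh)),1).tolist() for x in(-78,0,78)])
E
```

```text
[ 614.78957094 -166.42146995  132.12906438] [-2.96942886e+00 -2.57831782e-04 -1.35902207e+00] [ 0.25633732 -0.27252228 -1.21860592] 0.3729667401509333 [ -1.8 -85.3]
292 163 193 | 295 160 194 | 298 157 195 | 301 154 195 | 304 150 182 | 307 149 179 | 310 147 176 | 313 144 181 | 316 163 178 | 319 159 174 | 322 149 172 | 325 155 159 | 
16.5 [[290.8, 162.4], [303.4, 151.2], [314.8, 141.1]]
16.5 [[289.0, 194.2], [301.3, 181.7], [312.4, 170.4]]
-16.5 [[303.5, 165.4], [315.6, 153.9], [326.5, 143.5]]
-16.5 [[301.3, 197.5], [313.0, 184.6], [323.6, 173.1]]
```

```bash
python3 - <<'E'
from h import *
pr=pose();f=grab('wrist','w12.png');hsv=cv2.cvtColor(f['pixels'],cv2.COLOR_RGB2HSV);m=cv2.inRange(hsv,(65,80,15),(98,255,255))
for u in(225,235,245,260,270):
    v=np.where(m[:300,u])[0]
    if len(v): print(u,v.min(),v.max(),L(wz(f,pr,u,v.min(),pr[0][2]+36)))
for v in(80,120,160,200):
    u=np.where(m[v,200:310])[0]+200
    if len(u):print(v,u.min(),u.max(),L(wz(f,pr,u.min(),v,pr[0][2]+36)),L(wz(f,pr,u.max()+1,v,pr[0][2]+36)))
# wall top features along bay 2 columns: far wall bright edge
print([ (x,wproj(f,pr,G(x,-23.5,36)).round(0).tolist()) for x in(-82,82)])
g=cv2.cvtColor(f['pixels'],cv2.COLOR_RGB2GRAY);c=int(wproj(f,pr,G(82,-23.5,36))[0]);print(g[50:110,c].tolist())
E
```

```text
225 78 299 [ 76.6 -72.4]
235 142 299 [ 45.8 -77.2]
245 140 299 [ 46.7 -81.8]
260 116 299 [ 57.9 -88.8]
270 119 299 [ 56.5 -93.4]
80 220 231 [ 75.7 -70. ] [ 75.5 -75.7]
120 254 287 [ 56. -86.] [  56.1 -101.8]
160 221 289 [ 37.5 -70.6] [  37.4 -102.6]
200 219 288 [ 18.8 -69.5] [  18.7 -102.3]
[(-82, [191.0, 284.0]), (82, [186.0, 114.0])]
[88, 89, 88, 87, 90, 88, 88, 86, 76, 183, 216, 213, 212, 213, 212, 214, 213, 214, 213, 213, 214, 214, 214, 215, 214, 215, 215, 215, 215, 215, 215, 215, 215, 215, 216, 215, 215, 215, 215, 215, 216, 215, 216, 215, 216, 216, 216, 215, 215, 216, 216, 215, 215, 215, 215, 214, 215, 215, 215, 214]
```

Level now. I shift 2.5 mm to +x and go down, keeping the tilt.

```bash
python3 - <<'E'
from h import *
q,R=pose();X=G(0.8,-85.2,0)
for z in(132,110,90,80,68): print(z,(R.inv().apply(np.array([X[0],X[1],z])-q)/10).round(2))
E
```

```text
132 [-0.02 -0.13  0.07]
110 [-0.03  0.25  2.23]
90 [-0.03  0.6   4.2 ]
80 [-0.03  0.77  5.19]
68 [-0.03  0.98  6.37]
```

Emit:
{"method": "apply_moves", "body": {
  "targets": [
    [[-1, 0, -0.15, 0.1, 0, 0, 0], [-1, 0, -0.15, 0.1, 0, 0, 0], [-1, 0, 0.25, 2.2, 0, 0, 0], [-1, 0, 0.6, 4.2, 0, 0, 0], [-1, 0, 0.75, 5.2, 0, 0, 0], [-1, 0, 0.75, 5.2, 0, 0, 0]]
  ]
}}

```text
clock: 17.1
eef_pos: [616.6, -165.5, 78.2]
tcp_rot: [-2.971, 0.001, -1.358]
contact_force: [-0.6, -0.3, -2.7]
opening: 0.371
```

```bash
python3 - <<'E'
from h import *
s=r.sense();print(s['eef_pos'],s['contact_force'],L(s['eef_pos']))
E
```

```text
[ 616.62497568 -165.49678889   78.22662011] [-0.58506848 -0.26842433 -2.69901192] [  0.2 -84.8]
```

Emit:
{"method": "apply_moves", "body": {
  "targets": [
    [[-1, 0, 0.09, 0.5, 0, 0, 0], [-1, 0, 0.17, 1.0, 0, 0, 0], [-1, 0, 0.25, 1.4, 0, 0, 0], [-1, 0, 0.25, 1.4, 0, 0, 0]]
  ]
}}

```text
clock: 17.5
eef_pos: [615.5, -165.9, 65.3]
tcp_rot: [-2.972, 0.001, -1.357]
contact_force: [-13.0, -1.9, 12.7]
opening: 0.372
```

Emit:
{"method": "apply_moves", "body": {
  "targets": [
    [[-1, 0, 0.09, 0.4, 0, 0, 0], [-1, 0, 0.12, 0.6, 0, 0, 0], [-1, 0, 0.12, 0.6, 0, 0, 0]]
  ]
}}

```text
clock: 17.8
eef_pos: [615.7, -166.3, 64.8]
tcp_rot: [-2.97, 0.0, -1.357]
contact_force: [-26.5, 3.0, 54.1]
opening: 0.375
```

Emit:
{"method": "apply_moves", "body": {
  "targets": [
    [[-1, 0, -0.06, -0.3, 0, 0, 0], [-1, 0, -0.06, -0.3, 0, 0, 0]]
  ]
}}

```text
clock: 18.0
eef_pos: [617.3, -166.8, 70.1]
tcp_rot: [-2.967, -0.002, -1.357]
contact_force: [0.3, 0.4, -2.5]
opening: 0.375
```

```bash
python3 - <<'E'
from h import *
s=r.sense();print(s['eef_pos'],s['contact_force'],L(s['eef_pos']))
f=grab('scene','s13.png');t=grab('top','t13.png');w=grab('wrist','w13.png')
x,y=map(int,proj(f,[600,-140,60]))
a=cv2.resize(cv2.imread('pics/s13.png')[y-40:y+45,x-50:x+35],(500,500),interpolation=cv2.INTER_CUBIC)
b=cv2.resize(cv2.imread('pics/w13.png')[10:330,140:340],(300,480))
c=np.zeros((500,800,3),np.uint8);c[:,:500]=a;c[:480,500:]=b
cv2.imwrite('pics/c13.png',c)
E
```

```text
[ 617.32270993 -166.84173732   70.14963999] [ 0.3496801   0.40388618 -2.54310071] [  0.6 -86.3]
```

View pics/c13.png

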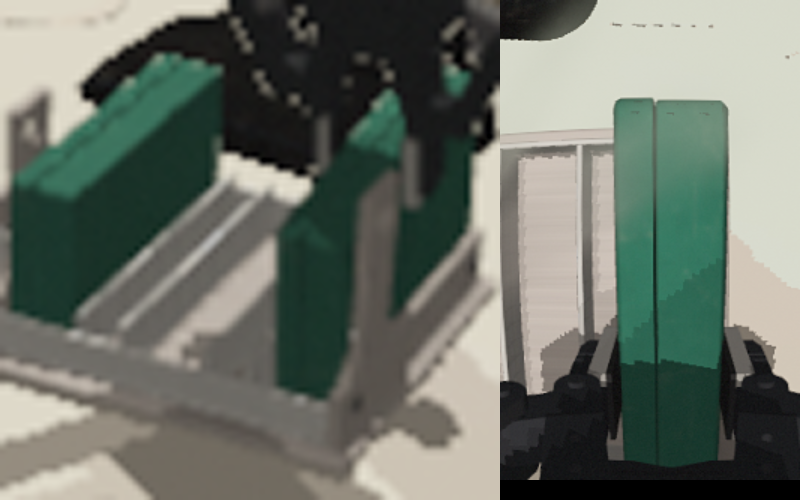

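The view shows box B's -x end now hidden behind the wall top at (280–325, 392), so it is inside the bay. A leftover tilt of about 2–3° (-x end up) explains the early contact at the +x end. I'm turning a little more, then lowering gently.

Emit:
{"method": "apply_moves", "body": {
  "targets": [
    [[-1, 0, 0, 0, 1.5, 0, 0], [-1, 0, 0, 0, 3, 0, 0], [-1, 0, 0.1, 0.3, 3, 0, 0], [-1, 0, 0.1, 0.6, 3, 0, 0], [-1, 0, 0.1, 0.6, 3, 0, 0]]
  ]
}}

```text
clock: 18.65
eef_pos: [618.9, -166.6, 65.2]
tcp_rot: [-2.912, -0.001, -1.358]
contact_force: [-7.3, 3.4, 34.4]
opening: 0.37
```

Emit:
{"method": "apply_moves", "body": {
  "targets": [
    [[-1, 0, 0.05, 0.2, 0, 0, 0], [-1, 0, 0.07, 0.3, 0, 0, 0], [-1, 0, 0.07, 0.3, 0, 0, 0]]
  ]
}}

```text
clock: 18.95
eef_pos: [619.1, -166.6, 65.2]
tcp_rot: [-2.911, -0.001, -1.358]
contact_force: [-18.5, 2.8, 42.7]
opening: 0.369
```

Emit:
{"method": "apply_moves", "body": {
  "targets": [
    [[0, 0, 0, 0, 0, 0, 0], [0, 0, 0, 0, 0, 0, 0], [0, 0, 0, 0, 0, 0, 0], [0, 0, 0, 0, 0, 0, 0], [0, 0, 0, 0, 0, 0, 0]]
  ]
}}

```text
clock: 19.45
eef_pos: [618.9, -166.5, 64.6]
tcp_rot: [-2.912, -0.001, -1.358]
contact_force: [-0.0, 0.4, 0.4]
opening: 0.5
```

```bash
python3 - <<'E'
from h import *
s=r.sense();print(s['eef_pos'],s['contact_force'],s['wrist_torque'],s['opening'],L(s['eef_pos']))
f=grab('scene','s14.png');hsv=cv2.cvtColor(f['pixels'],cv2.COLOR_RGB2HSV);m=cv2.inRange(hsv,(65,80,15),(98,255,255))
for u in range(286,330,3):
    v=np.where(m[:,u])[0]; 
    if len(v):print(u,v.min(),v.max(),end=' | ')
print()
for sd in(16.5,-16.5):
  for hh in(95,8): print(sd,[np.round(proj(f,G(x,-85.5+sd,hh)),1).tolist() for x in(-78,0,78)])
E
```

```text
[ 618.88858659 -166.48331791   64.57060582] [-0.03071999  0.39326376  0.44319606] [ 0.02140126  0.10925247 -0.068722  ] 0.5000978285633778 [  2.2 -86.3]
292 189 214 | 295 185 215 | 298 181 216 | 301 176 211 | 304 172 182 | 307 168 179 | 310 167 177 | 313 169 198 | 316 187 195 | 319 184 191 | 322 162 188 | 
16.5 [[289.3, 189.3], [301.6, 177.0], [312.7, 165.9]]
16.5 [[287.6, 219.2], [299.6, 205.8], [310.5, 193.7]]
-16.5 [[301.6, 192.5], [313.4, 179.9], [324.1, 168.5]]
-16.5 [[299.5, 222.7], [311.0, 208.9], [321.4, 196.5]]
```

Now the -x end is down and the +x end is about 10° high, so the box rode onto the +x end wall this time. The true bay centre in x lies in between. I'm regripping, lifting, levelling and measuring the box against the walls.

Emit:
{"method": "apply_moves", "body": {
  "targets": [
    [[-1, 0, 0, 0, 0, 0, 0], [-1, 0, 0, 0, 0, 0, 0], [-1, 0, 0, 0, 0, 0, 0], [-1, 0, -0.3, -1.2, 0, 0, 0], [-1, 0, -0.6, -2.5, 0, 0, 0], [-1, 0, -0.9, -4, -4, 0, 0], [-1, 0, -1.3, -5.5, -8, 0, 0], [-1, 0, -1.3, -5.5, -10, 0, 0]]
  ]
}}

```text
clock: 20.3
eef_pos: [621.3, -166.9, 125.3]
tcp_rot: [-3.084, -0.004, -1.358]
contact_force: [1.1, 0.9, -2.1]
opening: 0.373
```

Emit:
{"method": "apply_moves", "body": {
  "targets": [
    [[-1, 0, 0, -2, 0, 0, 0], [-1, 0, 0, -2, 0, 0, 0], [-1, 0, 0, -2, 0, 0, 0]]
  ]
}}

```text
clock: 20.6
eef_pos: [620.5, -167.1, 146.0]
tcp_rot: [-3.083, -0.004, -1.358]
contact_force: [0.5, -0.4, -1.0]
opening: 0.371
```

```bash
python3 - <<'E'
from h import *
s=r.sense();print(s['eef_pos'],s['tcp_rot'],s['contact_force'],s['opening'],L(s['eef_pos']))
f=grab('scene','s15.png');hsv=cv2.cvtColor(f['pixels'],cv2.COLOR_RGB2HSV);m=cv2.inRange(hsv,(65,80,15),(98,255,255))
h=s['eef_pos'][2]+36
e=lambda u,sd:np.interp(u,*np.array([proj(f,G(x,-85.5+sd,h)) for x in(-78,0,78)]).T)
for u in range(286,330,3):
    v=np.where(m[:,u])[0]; 
    if len(v):print(u,v.min(),v.max(),e(u,16.5).round(1),end=' | ')
pr=pose();w=grab('wrist','w15.png')
cv2.imwrite('pics/w15b.png',cv2.resize(cv2.imread('pics/w15.png')[20:320,80:420],None,fx=2.2,fy=2,interpolation=cv2.INTER_CUBIC))
E
```

```text
[ 620.47947568 -167.0941907   145.99806432] [-3.08287519 -0.00447446 -1.35829534] [ 0.47963805 -0.36545146 -0.97693391] 0.3708672207596947 [  3.6 -87.2]
292 175 177 156.4 | 295 155 186 153.8 | 298 152 186 151.2 | 301 149 187 148.6 | 304 146 182 145.9 | 307 145 179 143.3 | 310 143 176 140.7 | 313 141 177 138.1 | 316 138 174 136.3 | 319 156 173 136.3 | 322 152 170 136.3 | 325 141 163 136.3 |
```

View pics/w15b.png

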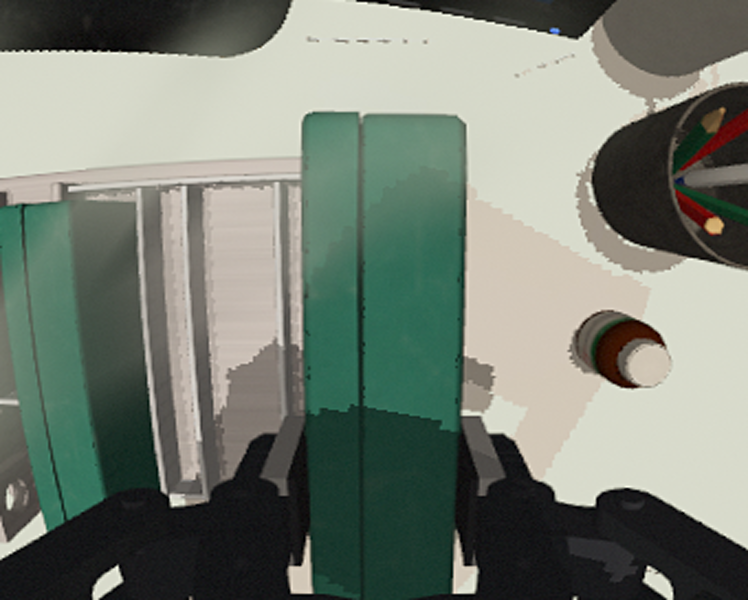

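The view shows box B held with its far end at (383,115). The bay 2 far end wall is at (240,181), the near end wall at (185,492), and the bottle is untouched. Now compare the x positions.

```bash
python3 - <<'E'
from h import *
pr=pose();f=grab('wrist')
W=lambda X,Y,z:L(wz(f,pr,80+X/2.2,20+Y/2,z))
print('far wall',W(240,181,36),'near',W(188,490,36),'wall lines',W(145,188,36),W(190,188,36),W(280,184,36),'A far TR',W(135,203,95), 'A far L',W(0,205,95))
for z in(176,182): print(z,'box far',W(305,116,z),W(463,118,z),'mid',W(303,400,z),W(463,400,z))
E
```

```text
far wall [ 77.3 -27.5] near [-79.9   6.5] wall lines [76.3 15.8] [75.  -5.1] [ 75.2 -44.7] A far TR [67.3 -2.2] A far L [70.8 54.3]
176 box far [ 83.2 -71.5] [  82.6 -104.3] mid [ 16.  -69.8] [  15.9 -105. ]
182 box far [ 82.2 -72.1] [  81.6 -103.5] mid [ 18.  -70.6] [  17.8 -104.2]
```

Emit:
{"method": "apply_moves", "body": {
  "targets": [
    [[-1, -0.05, 0.5, 0, 3, 0, 0], [-1, -0.05, 0.5, 0, 3, 0, 0], [-1, -0.05, 0.5, 0, 3, 0, 0], [-1, -0.05, 0.5, 0, 3, 0, 0]]
  ]
}}

```text
clock: 21.15
eef_pos: [614.9, -167.8, 144.2]
tcp_rot: [-3.033, -0.004, -1.359]
contact_force: [0.1, 0.6, -1.1]
opening: 0.367
```

```bash
python3 - <<'E'
from h import *
s=r.sense();print(s['eef_pos'],s['tcp_rot'],L(s['eef_pos']))
f=grab('scene','s16.png');hsv=cv2.cvtColor(f['pixels'],cv2.COLOR_RGB2HSV);m=cv2.inRange(hsv,(65,80,15),(98,255,255)).astype(int)
h=s['eef_pos'][2]+36
P=lambda x,sd,hh:np.round(proj(f,G(x-3,-87+sd,hh)),1)
print('exp TL,TLfar,BR,BRfar',P(-78,16.5,h),P(78,16.5,h),P(-78,-16.5,h-87),P(78,-16.5,h-87),'BL',P(-78,16.5,h-87))
for u in range(287,329,2):
    v=np.where(m[:,u])[0]; 
    if len(v):print(u,v.min(),v.max(),end=' | ')
pr=pose();w=grab('wrist','w16.png');hs=cv2.cvtColor(w['pixels'],cv2.COLOR_RGB2HSV);mm=cv2.inRange(hs,(65,80,15),(98,255,255))
print([ (u,np.where(mm[40:200,u])[0].min()+40,L(wz(w,pr,u,np.where(mm[40:200,u])[0].min()+40,h))) for u in(225,235,250,270,280)])
E
```

```text
[ 614.87046334 -167.84294337  144.18281295] [-3.03349565 -0.00350382 -1.35869457] [ -2.  -86.7]
exp TL,TLfar,BR,BRfar [291.1 158.4] [315.2 137.4] [301.7 193.8] [324.2 169.6] BL [289.3 190.6]
291 175 176 | 293 156 187 | 295 154 188 | 297 154 188 | 299 153 189 | 301 150 190 | 303 147 189 | 305 146 181 | 307 146 179 | 309 144 177 | 311 141 177 | 313 140 179 | 315 139 177 | 317 158 175 | 319 155 171 | 321 153 169 | 323 144 167 | 325 144 166 | [(225, np.int64(77), array([ 77.1, -74. ])), (235, np.int64(79), array([ 76.1, -78.6])), (250, np.int64(118), array([ 57.9, -85.3])), (270, np.int64(118), array([ 57.9, -94.3])), (280, np.int64(116), array([ 58.8, -98.9]))]
```

Emit:
{"method": "apply_moves", "body": {
  "targets": [
    [[-1, 0, 0.35, 2, 0, 0, 0], [-1, 0, 0.6, 4, 0, 0, 0], [-1, 0, 0.72, 5.4, 0, 0, 0], [-1, 0, 0.83, 6.4, 0, 0, 0], [-1, 0, 0.83, 6.4, 0, 0, 0]]
  ]
}}

```text
clock: 21.75
eef_pos: [613.0, -167.9, 78.2]
tcp_rot: [-3.035, -0.002, -1.358]
contact_force: [-0.2, -0.3, -1.8]
opening: 0.371
```

Emit:
{"method": "apply_moves", "body": {
  "targets": [
    [[-1, 0, 0.05, 0.5, 0, 0, 0], [-1, 0, 0.1, 0.9, 0, 0, 0], [-1, 0, 0.1, 0.9, 0, 0, 0]]
  ]
}}

```text
clock: 22.05
eef_pos: [613.0, -168.0, 69.0]
tcp_rot: [-3.035, -0.002, -1.358]
contact_force: [-0.1, -0.6, -1.8]
opening: 0.373
```

```bash
python3 - <<'E'
from h import *
s=r.sense();print(s['eef_pos'],s['contact_force'],L(s['eef_pos']))
E
```

```text
[ 612.98529555 -167.97191658   69.0109286 ] [-0.11418672 -0.57472813 -1.81076629] [ -3.9 -86.5]
```

Free at 69 mm. Continuing in small steps.

Emit:
{"method": "apply_moves", "body": {
  "targets": [
    [[-1, 0, 0.04, 0.4, 0, 0, 0], [-1, 0, 0.08, 0.7, 0, 0, 0], [-1, 0, 0.08, 0.7, 0, 0, 0]]
  ]
}}

```text
clock: 22.35
eef_pos: [612.7, -168.0, 61.5]
tcp_rot: [-3.036, -0.002, -1.358]
contact_force: [-0.0, -1.0, -1.3]
opening: 0.373
```

Emit:
{"method": "apply_moves", "body": {
  "targets": [
    [[-1, 0, 0.03, 0.25, 0, 0, 0], [-1, 0, 0.03, 0.25, 0, 0, 0], [-1, 0, 0.03, 0.25, 0, 0, 0]]
  ]
}}

```text
clock: 22.65
eef_pos: [612.6, -168.1, 59.0]
tcp_rot: [-3.036, -0.002, -1.358]
contact_force: [-0.5, 0.6, -0.3]
opening: 0.374
```

Emit:
{"method": "apply_moves", "body": {
  "targets": [
    [[-1, 0, 0.03, 0.3, 0, 0, 0], [-1, 0, 0.03, 0.3, 0, 0, 0]]
  ]
}}

```text
clock: 22.85
eef_pos: [612.9, -168.1, 56.0]
tcp_rot: [-3.036, -0.002, -1.358]
contact_force: [0.3, -0.7, -0.3]
opening: 0.373
```

Emit:
{"method": "apply_moves", "body": {
  "targets": [
    [[0.3, 0, 0, 0, 0, 0, 0], [0.3, 0, 0, 0, 0, 0, 0], [0.3, 0, 0, 0, 0, 0, 0], [0.3, 0, -0.1, -1, 0, 0, 0], [0.3, 0, -0.5, -5, 0, 0, 0], [0.3, 0, -1, -10, 0, 0, 0], [0.3, 0, -1.6, -15, -6, 0, 0], [0.3, 0, -1.6, -16, -6.2, 0, 0]]
  ]
}}

```text
clock: 23.65
eef_pos: [615.7, -168.6, 224.7]
tcp_rot: [-3.138, -0.007, -1.358]
contact_force: [1.5, -0.8, 0.5]
opening: 0.654
```

```bash
python3 - <<'E'
from h import *
s=r.sense();print(s['eef_pos'],s['tcp_rot'],s['contact_force'],L(s['eef_pos']))
f=grab('scene','s17.png');hsv=cv2.cvtColor(f['pixels'],cv2.COLOR_RGB2HSV);m=cv2.inRange(hsv,(65,80,15),(98,255,255))
for y in(38.5,-87):
  e=lambda u:np.interp(u,*np.array([proj(f,G(x-3,y+16.5,95)) for x in(-78,0,78)]).T)
  for x in range(-75,75,20):
    u=int(proj(f,G(x-3,y+16.5,95))[0]);v=np.where(m[:,u])[0]
    if len(v):print(x,u,v.min(),(v.min()-e(u)).round(1),end=' | ')
  print()
E
```

```text
[ 615.68450641 -168.57641802  224.65849642] [-3.13810552 -0.00727576 -1.35816982] [ 1.51454552 -0.81225754  0.50386275] [ -1.4 -87.6]
-55 249 177 1.8 | -35 252 174 1.2 | -15 256 172 2.4 | 5 259 169 1.8 | 25 263 164 0.0 | 45 266 164 2.4 | 65 269 160 0.8 | 
-55 293 188 1.7 | -35 296 185 1.7 | -15 299 183 2.7 | 5 302 180 2.7 | 25 305 177 2.7 | 45 308 174 2.7 | 65 311 171 2.7 |
```

Box B now sits level and at the same height as box A: the offset between projected and observed top edge matches along the whole length. I've updated the carrier estimate from both free insertions. Next is the logger.

```bash
sed -i 's/^C=.*/C=np.array([594.6,-83.2]);A=np.radians(12.3)/' h.py; python3 - <<'E'
from h import *
s=r.sense();print(s['qpos'])
plan([652,222,260],90);plan([652,222,260],0)
print(G(-50,84,12),G(-50,0,104))
E
```

```text
[-0.26736515  0.35776769  1.59760944 -0.00396409  1.17837384  1.09161484]
[-37.35 -11.86  -3.86] [   0.5   -0.5 -167.8]
[-37.35 -11.86  -3.86] [  0.   -0.5 -77.8]
[np.float64(527.8531688311389), np.float64(-11.779691061186696), 12] [np.float64(545.7477212782369), np.float64(-93.85151931374884), 104]
```

Emit:
{"method": "apply_moves", "body": {
  "targets": [
    [[1, -5, -1.5, -3.5, 0, 0, -8], [1, -10, -3, -3.5, 0, 0, -16], [1, -15, -4.5, -3.5, 0, 0, -24], [1, -20, -6, -3.5, 0, 0, -32], [1, -25, -8, -3.5, 0, 0, -40], [1, -30, -9.5, -3.5, 0, 0, -48], [1, -34, -11, -3.5, 0, 0, -56], [1, -37, -11.8, -3.5, 0, 0, -64]]
  ]
}}

```text
clock: 24.5
eef_pos: [651.7, 220.2, 255.4]
tcp_rot: [3.138, -0.007, -0.235]
contact_force: [-0.3, 0.0, -0.8]
opening: 0.998
```

Emit:
{"method": "apply_moves", "body": {
  "targets": [
    [[1, 0, 0, 0, 0, 0, -8], [1, 0, 0, 0, 0, 0, -16], [1, 0, 0, 0, 0, 0, -24], [1, 0, 0, 0, 0, 0, -32], [1, 0, 0, 0, 0, 0, -40], [1, 0, 0, 0, 0, 0, -48], [1, 0, 0, 0, 0, 0, -56], [1, 0, 0, 0, 0, 0, -64]]
  ]
}}

```text
clock: 25.3
eef_pos: [651.2, 219.9, 254.1]
tcp_rot: [3.134, 0.001, 0.888]
contact_force: [0.2, 0.5, -0.3]
opening: 0.997
```

```bash
python3 - <<'E'
from h import *
s=r.sense();print(s['eef_pos'],s['tcp_rot'],s['qpos'][5])
plan([645,222,260],90)
E
```

```text
[651.17194495 219.89706522 254.1255674 ] [3.13418500e+00 9.43889859e-04 8.88037491e-01] -0.558951193417829
[-0.23 -0.61 -0.59] [  0.4   0.2 -39.1]
```

Emit:
{"method": "apply_moves", "body": {
  "targets": [
    [[1, -0.2, 0, 0, 0.4, 0, -8], [1, -0.2, 0, 0, 0.4, 0, -16], [1, -0.2, 0, 0, 0.4, 0, -24], [1, -0.2, 0, 0, 0.4, 0, -32], [1, -0.2, 0, 0, 0.4, 0, -39], [1, -0.2, 0, 0, 0.4, 0, -39], [1, -0.2, 0, 0, 0.4, 0, -39]]
  ]
}}

```text
clock: 26.0
eef_pos: [649.5, 218.2, 253.4]
tcp_rot: [-3.14, 0.003, 1.565]
contact_force: [-0.3, -0.2, -0.3]
opening: 0.999
```

```bash
python3 - <<'E'
from h import *
pr=pose();print(pr[0],pr[1].as_euler('xyz'))
f=grab('wrist','w20.png');g=cv2.cvtColor(f['pixels'],cv2.COLOR_RGB2GRAY);hsv=cv2.cvtColor(f['pixels'],cv2.COLOR_RGB2HSV)
uv=wproj(f,pr,[652,222,101]);print('exp',uv)
u,v=map(int,uv)
sub=g[v-40:v+40,u-45:u+45]
for row in sub[::4,::3]: print(' '.join('%3d'%x for x in row))
E
```

```text
[649.52447045 218.15798341 253.40756535] [-3.13963471e+00  3.12408429e-03  1.56507211e+00]
exp [257.73263833 177.53781477]
163 144 144 124 121 122 128 126 125 104  97  89  84  83  85  83  81  84  90 104 104 105 103 102 103  94 137 150 150 149
158 207 145 128 129 129 128 127 124 122 126 126 126 127 140 142 145 149 147 148 150 152 152 155 155 155 128 149 147 221
209 209 203 159 143 142 138 136 133 131 126 158 157 157 155 157 156 157 157 156 157 157 156 156 158 156 185 216 216 217
209 209 210 170 140 137 134 132 128 127 125 153 155 155 155 156 158 157 157 141 141 139 134 156 156 155 177 216 216 216
210 210 210 182 135 132 129  96  89  86  81  77  96  94  94  93  93  93  92  93  93  90  93 147 144 143 167 216 216 216
210 211 212 218 122 118 115  88  79  90  72  58  73  67  82  57  71  64  44  50  89  91  90 158 155 157 175 216 216 216
205 197 198 198 127 128 127  83  79  96  68  67  67  80  83  84  83  85  85  86  71  81  89 159 154 153 168 216 216 216
200 199 199 202 125 124 124  81  74  94  70  50  39  33  41  30  31  31  26  95  75 108  88 161 217 217 218 217 217 217
200 199 199 202 1
[... 722 characters left out ...]
 193 183 178  97 126 126 127 130 125 125 126 129 128 129 128 127 125 126 110 205 205 181 217 217 216
200 200 200 200 204 203 205 205 122 121 121 120 141 163 159 182 201 202 202 201 203 205 207 207 204 204 182 217 217 216
201 200 199 200 202 194 203 203 203 203 203 202 203 203 204 203 204 204 204 203 203 202 203 202 202 204 183 217 216 216
200 201 200 200 201 185 202 203 203 202 200 198 194 192 189 187 192 188 187 203 180 186 215 215 215 216 218 216 216 216
200 200 200 200 200 200 200 200 200 201 201 200 200 200 200 200 199 216 216 216 216 216 216 216 217 216 216 216 216 216
200 200 200 200 200 201 201 200 201 200 200 200 200 199 200 198 216 216 216 217 216 216 216 216 216 216 216 216 216 217
```

```bash
python3 - <<'E'
from h import *
pr=pose();f=grab('wrist');g=cv2.cvtColor(f['pixels'],cv2.COLOR_RGB2GRAY)
m=((g<56)*255).astype(np.uint8);m=cv2.morphologyEx(m,cv2.MORPH_OPEN,np.ones((3,3)))
n,l,st,ce=cv2.connectedComponentsWithStats(m)
i=min(range(1,n),key=lambda i:np.hypot(*(ce[i]-[257,180]))+ (1e3 if st[i,4]<60 else 0));print(st[i],ce[i])
c=cv2.findContours((l==i).astype(np.uint8),0,1)[0][0]
b=cv2.boxPoints(cv2.minAreaRect(c));q=np.array([wz(f,pr,*p,101) for p in b]);print(q.round(1),q.mean(0).round(1),wz(f,pr,*ce[i],101).round(1))
d=[np.degrees(np.arctan2(*(q[k]-q[k-1])[1::-1])).round(1) for k in range(4)];print(d,[np.linalg.norm(q[k]-q[k-1]).round(1) for k in range(4)])
# white dock-rim outline
im=f['pixels'];u,v=257,178;cv2.imwrite('pics/w20c.png',cv2.resize(cv2.cvtColor(im[v-60:v+60,u-60:u+60],cv2.COLOR_RGB2BGR),(600,600),interpolation=cv2.INTER_CUBIC))
t=grab('top');g=cv2.cvtColor(t['pixels'],cv2.COLOR_RGB2GRAY);P=proj(t,[652,222,101]);u,v=map(int,P);print(P);print(g[v-9:v+10,u-9:u+10])
E
```

```text
[245 164  25  24 543] [256.84898711 175.58379374]
[[638.1 207.6 101. ]
 [636.7 233.2 101. ]
 [662.  234.8 101. ]
 [663.5 208.8 101. ]] [650.1 221.1 101. ] [649.9 221.1 101. ]
[np.float64(-177.4), np.float64(93.2), np.float64(3.7), np.float64(-86.8)] [np.float64(25.4), np.float64(25.6), np.float64(25.4), np.float64(26.1)]
(np.float64(139.9958490870337), np.float64(138.29626794631338))
[[157 156 157 155 155 157 157 155 154 154 155 155 154 154 156 155 155 155
  155]
 [158 156 148 140 137 137 137 130 125 125 125 126 126 125 125 126 126 125
  126]
 [154 142 122 108 103 103 102  93  87  85  86  88  88  86  87  86  86  87
   86]
 [146 124  97  83  79  77  75  71  70  69  71  78  74  69  69  69  65  63
   68]
 [147 119  87  74  72  69  63  63  64  62  64  68  63  56  61  67  57  48
   62]
 [153 126  92  71  70  59  46  44  44  46  47  42  36  36  49  67  59  44
   61]
 [157 134  97  72  71  53  28  22  23  23  22  19  17  19  38  64  56  41
   58]
 [163 140 101  78  77  59  28  14  15  15  14  13  14  16  37  64  56  38
   54]
 [171 146 110  91  86  63  32  16  14  16  11  16  16  21  41  65  53  39
   59]
 [173 150 114  96  84  55  25  11  11  12   7  11  13  17  39  62  54  45
   70]
 [174 146 110  91  72  42  16   9   6   8   7   6   6   7  27  49  45  48
   78]
 [172 142 104  84  64  36  14   6   8   6   7   8   8   6  18  36  34  46
   76]
 [174 140  94  69  55  35  14   9   9   9   8   8   6   7  20  30  28  40
   68]
 [171 129  79  50  48  36  24  20  20  21  22  21  22  20  25  31  31  35
   53]
 [154 109  62  44  46  45  42  39  41  40  40  40  38  35  33  33  30  30
   39]
 [123  88  57  40  44  46  46  45  45  42  43  43  41  35  33  31  27  27
   36]
 [103  81  58  44  42  41  36  33  31  32  32  35  34  31  25  25  27  29
   33]
 [ 96  79  59  48  46  42  36  32  33  34  35  40  40  38  33  30  30  33
   35]
 [ 95  78  58  50  49  49  47  49  48  49  48  51  53  52  47  41  39  37
   38]]
```

```bash
python3 - <<'E'
from h import *
plan([650.1,221.1,112],93.3)
E
```

```text
[ 0.33  0.05 14.19] [-0.1  0.2 -3.5]
```

Emit:
{"method": "apply_moves", "body": {
  "targets": [
    [[-1, 0.3, 0, 4, 0, 0, -3.5], [-1, 0.3, 0, 8, 0, 0.2, -3.5], [-1, 0.3, 0, 11, 0, 0.2, -3.5], [-1, 0.3, 0, 13, 0, 0.2, -3.5], [-1, 0.3, 0, 13.5, 0, 0.2, -3.5], [-1, 0.3, 0, 13.5, 0, 0.2, -3.5], [-1, 0.3, 0, 13.5, 0, 0.2, -3.5], [-1, 0.3, 0, 13.5, 0, 0.2, -3.5]]
  ]
}}

```text
clock: 26.95
eef_pos: [650.6, 221.2, 120.5]
tcp_rot: [3.141, -0.001, 1.627]
contact_force: [0.8, 0.4, -0.2]
opening: -0.001
```

```bash
python3 - <<'E'
from h import *
s=r.sense();print(s['eef_pos'],s['opening'],s['contact_force'])
plan([650.1,221.1,95],93.3)
E
```

```text
[650.56253651 221.21580686 120.53399699] -0.0007629949968954344 [ 0.84140212  0.41837289 -0.16398395]
[-0.01 -0.05  2.55] [ 0.1 -0.1 -0.1]
```

Emit:
{"method": "apply_moves", "body": {
  "targets": [
    [[-1, 0, 0, 1, 0, 0, 0], [-1, 0, 0, 1.8, 0, 0, 0], [-1, 0, 0, 2.1, 0, 0, 0], [-1, 0, 0, 2.35, 0, 0, 0], [-1, 0, 0, 2.6, 0, 0, 0], [-1, 0, 0, 2.6, 0, 0, 0]]
  ]
}}

```text
clock: 27.55
eef_pos: [650.4, 221.2, 94.1]
tcp_rot: [3.141, -0.001, 1.627]
contact_force: [-0.1, -0.1, -0.9]
opening: -0.003
```

Emit:
{"method": "apply_moves", "body": {
  "targets": [
    [[-1, 0, 0, 0.05, 0, 0, 0], [-1, 0, 0, -1, 0, 0, 0], [-1, 0, 0, -4, 0, 0, 0], [-1, 0, 0, -8, 0, 0, 0], [-1, 0, 0, -12, 0, 0, 0], [1, 0, 0, -14, 0, 0, 0], [1, 0, 0, -14, 0, 0, 0], [1, 0, 0, -14, 0, 0, 0]]
  ]
}}

```text
clock: 28.35
eef_pos: [650.5, 221.1, 235.0]
tcp_rot: [3.14, -0.001, 1.627]
contact_force: [-0.1, -0.6, -0.3]
opening: 0.505
```

```bash
python3 - <<'E'
from h import *
pr=pose();print(pr[0]);f=grab('wrist','w21.png');g=cv2.cvtColor(f['pixels'],cv2.COLOR_RGB2GRAY)
m=((g<56)*255).astype(np.uint8);m=cv2.morphologyEx(m,cv2.MORPH_OPEN,np.ones((3,3)))
n,l,st,ce=cv2.connectedComponentsWithStats(m)
i=min(range(1,n),key=lambda i:np.hypot(*(ce[i]-[257,180]))+ (1e3 if st[i,4]<60 else 0));print(st[i],ce[i])
c=cv2.findContours((l==i).astype(np.uint8),0,1)[0][0];b=cv2.boxPoints(cv2.minAreaRect(c))
for z in(101,129):
    q=np.array([wz(f,pr,*p,z) for p in b]);print(z,q.mean(0).round(1),[np.linalg.norm(q[k]-q[k-1]).round(1) for k in range(4)])
E
```

```text
[650.45981185 221.06149536 234.97087404]
[241 166  26  25 622] [253.58842444 178.16559486]
101 [649.8 221.  101. ] [np.float64(25.4), np.float64(25.5), np.float64(25.4), np.float64(26.0)]
129 [643.3 220.6 129. ] [np.float64(23.0), np.float64(23.1), np.float64(23.0), np.float64(23.6)]
```

The pad still measures as latched, and there was no contact force at z=94. I'll press deeper in small steps, watching the force.

Emit:
{"method": "apply_moves", "body": {
  "targets": [
    [[-1, 0, 0, 4, 0, 0, 0], [-1, 0, 0, 8, 0, 0, 0], [-1, 0, 0, 12, 0, 0, 0], [-1, 0, 0, 13, 0, 0, 0], [-1, 0, 0, 13.6, 0, 0, 0], [-1, 0, 0, 13.6, 0, 0, 0], [-1, 0, 0, 13.6, 0, 0, 0]]
  ]
}}

```text
clock: 29.1
eef_pos: [651.1, 221.4, 99.6]
tcp_rot: [3.139, -0.002, 1.627]
contact_force: [-0.3, -0.2, 0.4]
opening: 0.0
```

Emit:
{"method": "apply_moves", "body": {
  "targets": [
    [[-1, 0, 0, 0.2, 0, 0, 0], [-1, 0, 0, 0.4, 0, 0, 0], [-1, 0, 0, 0.4, 0, 0, 0]]
  ]
}}

```text
clock: 29.4
eef_pos: [651.3, 221.5, 96.1]
tcp_rot: [3.139, -0.002, 1.627]
contact_force: [-0.1, 0.4, 0.7]
opening: 0.001
```

Emit:
{"method": "apply_moves", "body": {
  "targets": [
    [[-1, 0, 0, 0.1, 0, 0, 0], [-1, 0, 0, 0.2, 0, 0, 0], [-1, 0, 0, 0.2, 0, 0, 0]]
  ]
}}

```text
clock: 29.7
eef_pos: [651.1, 221.4, 93.9]
tcp_rot: [3.139, -0.002, 1.627]
contact_force: [-0.3, 0.9, 0.1]
opening: 0.002
```

Emit:
{"method": "apply_moves", "body": {
  "targets": [
    [[-1, 0, 0, 0.15, 0, 0, 0], [-1, 0, 0, 0.3, 0, 0, 0], [-1, 0, 0, 0.3, 0, 0, 0]]
  ]
}}

```text
clock: 30.0
eef_pos: [650.9, 221.4, 90.5]
tcp_rot: [3.14, -0.002, 1.627]
contact_force: [-0.5, 0.7, 0.1]
opening: -0.002
```

```bash
python3 - <<'E'
from h import *
s=r.sense();print(s['eef_pos'],s['contact_force'])
f=grab('wrist','w22.png');cv2.imwrite('pics/w22b.png',f['pixels'][120:330,130:380,::-1])
t=grab('top');g=cv2.cvtColor(t['pixels'],cv2.COLOR_RGB2GRAY)
E
```

```text
[650.91797608 221.36958458  90.54538709] [-0.48802136  0.67212704  0.06552702]
```

Emit:
{"method": "apply_moves", "body": {
  "targets": [
    [[-1, 0, 0, 0.15, 0, 0, 0], [-1, 0, 0, 0.3, 0, 0, 0], [-1, 0, 0, 0.3, 0, 0, 0]]
  ]
}}

```text
clock: 30.4
eef_pos: [650.9, 221.4, 87.5]
tcp_rot: [3.14, -0.002, 1.627]
contact_force: [0.0, -0.2, -0.1]
opening: -0.0
```

```bash
python3 - <<'E'
from h import *
pr=pose();f=grab('wrist','w23.png');g=cv2.cvtColor(f['pixels'],cv2.COLOR_RGB2GRAY)
print(wproj(f,pr,[650,221,101]),wproj(f,pr,pr[0]))
print(g[150:300:5,190:320:5])
E
```

```text
[253.67882637 237.98082174] [254.14723592 229.99754436]
[[158 157 123 119 116 115 112 107 104 101  99  98 100 101 100  99  97  94
   99  98  96  99  90  91  66 148]
 [158 158 113 123 118 113 107  75  62  40  38  31  29  19  20  19  17  15
   54  54  98  97  98  93  88 148]
 [158 155 127 123 113 108  93  89  88  78  78  77  77  76  76  91  89  91
   90  91  98  97  97  97 114 149]
 [157 131 123 116 108 103  98  98  98  95  95  96  94  96  96  96  96  96
   97  98  96  98  97  97  99  95]
 [155 149 147 146 120 119 117 117 116 114 114 116 115 115 116 114 145 142
  142 142 142 143 142 142 141 143]
 [157 156 154 152 155 120 119 120 119 119 118 119 119 119 119 120 118 153
  152 154 153 154 154 154 152 154]
 [153 153 152 151 153 119 118 118 118 118 118 119 118 119 119 116 118 152
  153 152 153 152 154 150 152 152]
 [149 151 150 150 150 128 118 117 117 117 117 117 116 117 118 118 117 114
  152 152 152 151 151 151 152 153]
 [146 148 124 154  88  73  64  65  62  62  62  63  64  63  63  62  63  61
   86  85  86  84  88 149 151 150]
 [111 113 112 114  63  64  63  63  65  63  64  64  64  63  62  
[... 1526 characters left out ...]
21  24  24
   23  20  37 120 100 154 212 200]
 [ 21  19 201 200 194  33  21  17  20  23  19  18  23  26  23  19  23  20
   20  20  19 114 200 215   4  21]
 [ 21  20  16  20  18  17  22  20  16  15  19  21  22  20  19  21  21  20
   19  21  19  15  17  18  15  16]
 [ 24  23  17  22  20  17  18  20  21  22  22  20  25  24  17  17  21  23
   22  22  20  19  17  20  25  23]
 [ 21  20  24  21  17  20  17   9  22  22  18  20  20  22  24  20  17  17
   17  22  20  19  25  20  22  19]
 [ 23  21  19  17  18  21  20  20  16  17  20  22  27  27  23  21  23  23
   17  23  21  18  22  19  23  19]
 [ 23  25  18  25  20  22  22  23  19  18  22  22  22  23  21  21  16  21
   15  23  19  20  20  17  21  25]]
```

```bash
python3 - <<'E'
from h import *
f=grab('scene','s23.png');x,y=map(int,proj(f,[650,221,80]));print(x,y)
a=cv2.resize(cv2.imread('pics/s23.png')[y-70:y+50,x-60:x+60],(400,400),interpolation=cv2.INTER_CUBIC)
b=cv2.resize(cv2.imread('pics/w23.png')[100:300,155:355],(400,400),interpolation=cv2.INTER_CUBIC)
f=grab('top','t23.png');x,y=map(int,proj(f,[545,60,50]));t=cv2.imread('pics/t23.png')
c=cv2.resize(t[100:260,80:400],(400,200),interpolation=cv2.INTER_CUBIC)
d=cv2.resize(cv2.imread('pics/s23.png')[120:260,120:400],(400,200),interpolation=cv2.INTER_CUBIC)
cv2.imwrite('pics/c23.png',np.vstack([np.hstack([a,b]),np.hstack([c,d])]))
E
```

```text
211 141
```

View pics/c23.png

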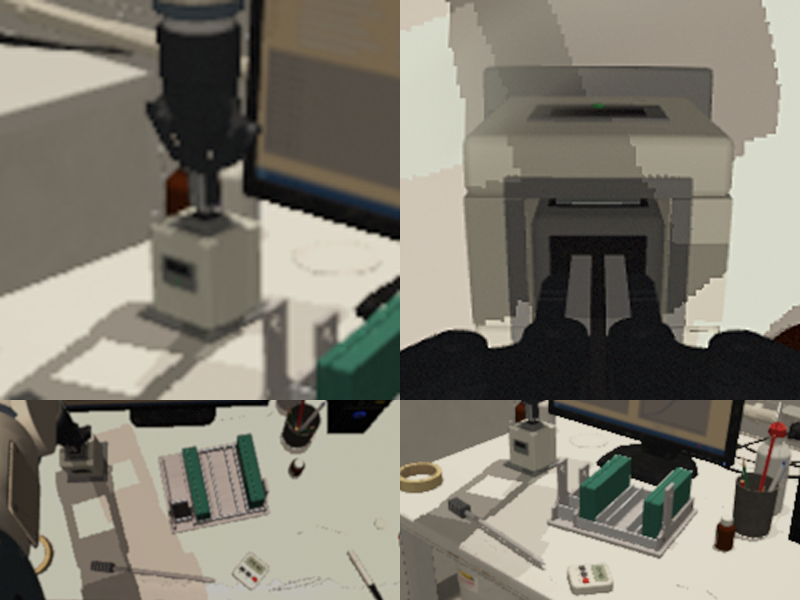

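The scene view shows the shut fingertips at the logger's pad with the dock undisturbed. The wrist view shows the tips at (580–620,255) over the pad. The lower panels show both boxes seated and the rod, bottle and timer in place. The fingertips really end higher than the TCP reading suggests, so I keep pressing in small steps until there is force.

Emit:
{"method": "apply_moves", "body": {
  "targets": [
    [[-1, 0, 0, 0.15, 0, 0, 0], [-1, 0, 0, 0.3, 0, 0, 0], [-1, 0, 0, 0.3, 0, 0, 0]]
  ]
}}

```text
clock: 30.85
eef_pos: [650.9, 221.4, 84.5]
tcp_rot: [3.14, -0.002, 1.627]
contact_force: [0.1, -0.4, 0.6]
opening: -0.002
```

Emit:
{"method": "apply_moves", "body": {
  "targets": [
    [[-1, 0, 0, 0.15, 0, 0, 0], [-1, 0, 0, 0.3, 0, 0, 0], [-1, 0, 0, 0.3, 0, 0, 0]]
  ]
}}

```text
clock: 31.15
eef_pos: [650.9, 221.4, 81.4]
tcp_rot: [3.14, -0.002, 1.627]
contact_force: [-0.2, -0.5, -0.2]
opening: 0.0
```

```bash
python3 - <<'E'
from h import *
f=grab('wrist','w24.png');pr=pose()
g=cv2.cvtColor(f['pixels'],cv2.COLOR_RGB2GRAY)
for v in range(196,236,2): print(v,g[v,212:300:3])
E
```

```text
196 [63 65 65 61 63 62 62 64 63 64 64 65 62 62 64 63 64 63 63 62 64 62 61 63
 87 87 85 85 87 87]
198 [65 64 62 63 62 63 63 63 62 63 64 63 63 62 65 63 64 62 60 63 62 65 65 62
 86 85 85 84 84 85]
200 [64 63 63 63 62 64 64 64 63 64 64 61 63 64 64 62 63 63 64 62 64 62 63 62
 86 83 86 83 86 85]
202 [ 55  67  72  73  57  57  40  58  61  60  59  59  62  62  58  62  61  61
  63  63  61  62  53  61  67  84  83 102 103  99]
204 [63 60 84 86 49 55  1 98 96 97 96 74 72 71 73 73 72 73 73 71 70 73 11 51
 52 86 90 82 85 84]
206 [63 58 84 89 49 52 32 29 28 32 29 31 30 22 19 16 22 22 22 23 20 20 24 50
 50 85 97 85 85 83]
208 [62 63 85 81 53 51 52 52 52 53 51 53 52 51 51 51 53 50 52 53 52 52 52 52
 51 88 91 84 83 84]
210 [63 62 87 60 52 51 50 50 51 52 51 50 52 52 51 52 51 50 50 51 49 50 52 47
 52 91 93 84 84 85]
212 [63 60 86 52 57 59 57 59 59 58 57 60 60 60 59 57 59 57 58 56 58 59 59 55
 55 68 90 84 85 84]
214 [62 61 89 58 59 63 63 60 64 62 62 61 62 63 62 62 62 63 62 64 61 62 63 61
 61 58 87 87 84 86]
216 [62 63 88 58 62 62 65 63 60 65 62 63 62 62 61 61 61 61 63 65 63 64 62 63
 62 56 87 86 87 83]
218
[... 199 characters left out ...]
61 90 57 63 65 11 12 18 14 16 10 14 16 16 17 18 17 13 15 16  8 16 64
 62 57 94 61 63 84]
224 [63 64 92 56 61 65 14 17 15 18 19 17 13 13 15 15 17 18 17 15 11 13 22 63
 61 60 91 63 61 87]
226 [61 64 90 57 61 66 16 13 15 17 15 14 12 14 17 16 12  9 15 21 18 13 16 63
 63 56 95 64 62 60]
228 [65 61 96 55 65 63 17 16 13 14 80 78 80 21 15 65 78 78 78 13 18 18 19 64
 61 61 94 64 63 63]
230 [ 64  62  97  55  65  62  15  18  16  17  75  75  75  25  15  61  73  74
  78  21  18  18  18  63  62  62 101  62  64  61]
232 [62 63 97 54 61 64 16 15 15 17 77 76 73 20 15 64 75 75 78 20 17 22 24 62
 60 62 85 62 63 62]
234 [62 63 97 54 62 65 17 16 13  8 75 75 74 18 19 44 74 73 77 16 21 20 28 63
 62 65 84 61 62 63]
```

```bash
python3 - <<'E'
from h import *
f=grab('wrist');pr=pose()
p1=(np.array([649.52447045,218.15798341,253.40756535]),Ro.from_euler('xyz',[-3.13963471,3.12408429e-03,1.56507211]))
# pad far corners frame 1
far=[wproj(f,p1,X) for X in([662,234.8,101],[663.5,208.8,101])]
for z in(70,80,85,90,95,101,108):
    a=[wz(f,p1,*p,z) for p in far];b=[wz(f,pr,229.5,221,z),wz(f,pr,280.5,221,z)]
    print(z,'w',np.linalg.norm(a[0]-a[1]).round(1),np.linalg.norm(b[0]-b[1]).round(1),'far x',((a[0]+a[1])/2)[:2].round(1),((b[0]+b[1])/2)[:2].round(1))
E
```

```text
70 w 28.6 32.4 far x [670.8 222.1] [649.7 221.9]
80 w 27.8 30.6 far x [668.2 222. ] [645.8 221.6]
85 w 27.4 29.6 far x [666.9 222. ] [643.8 221.4]
90 w 26.9 28.7 far x [665.6 221.9] [641.9 221.3]
95 w 26.5 27.8 far x [664.3 221.9] [639.9 221.1]
101 w 26.0 26.7 far x [662.7 221.8] [637.6 220.9]
108 w 25.5 25.4 far x [660.9 221.7] [634.8 220.7]
```

Triangulation puts the logger top at 101 as expected, and the visible fingertips about 20 mm behind the nominal TCP. I'll continue down in small steps.

Emit:
{"method": "apply_moves", "body": {
  "targets": [
    [[-1, 0, 0, 0.1, 0, 0, 0], [-1, 0, 0, 0.2, 0, 0, 0], [-1, 0, 0, 0.2, 0, 0, 0]]
  ]
}}

```text
clock: 31.55
eef_pos: [650.9, 221.4, 79.6]
tcp_rot: [3.14, -0.002, 1.627]
contact_force: [-1.5, -0.2, 3.2]
opening: -0.0
```

Emit:
{"method": "apply_moves", "body": {
  "targets": [
    [[-1, 0, 0, 0.1, 0, 0, 0], [-1, 0, 0, 0.2, 0, 0, 0], [-1, 0, 0, 0.2, 0, 0, 0]]
  ]
}}

```text
clock: 31.85
eef_pos: [651.2, 221.5, 78.1]
tcp_rot: [3.139, -0.002, 1.627]
contact_force: [-0.9, -0.0, 7.2]
opening: -0.0
```

Emit:
{"method": "apply_moves", "body": {
  "targets": [
    [[-1, 0, 0, 0.1, 0, 0, 0], [-1, 0, 0, 0.2, 0, 0, 0], [-1, 0, 0, 0.2, 0, 0, 0]]
  ]
}}

```text
clock: 32.15
eef_pos: [651.5, 221.6, 76.7]
tcp_rot: [3.138, -0.002, 1.627]
contact_force: [-2.0, -0.7, 3.2]
opening: 0.001
```

Emit:
{"method": "apply_moves", "body": {
  "targets": [
    [[-1, 0, 0, 0.1, 0, 0, 0], [-1, 0, 0, 0.2, 0, 0, 0], [-1, 0, 0, 0.2, 0, 0, 0]]
  ]
}}

```text
clock: 32.45
eef_pos: [651.3, 221.5, 74.4]
tcp_rot: [3.139, -0.002, 1.627]
contact_force: [-1.2, -0.7, 3.4]
opening: -0.002
```

Emit:
{"method": "apply_moves", "body": {
  "targets": [
    [[-1, 0, 0, 0.1, 0, 0, 0], [-1, 0, 0, 0.15, 0, 0, 0], [-1, 0, 0, 0.15, 0, 0, 0]]
  ]
}}

```text
clock: 32.75
eef_pos: [651.3, 221.5, 72.8]
tcp_rot: [3.139, -0.002, 1.627]
contact_force: [-1.7, -0.0, 3.7]
opening: -0.002
```

Emit:
{"method": "apply_moves", "body": {
  "targets": [
    [[-1, 0, 0, -1, 0, 0, 0], [-1, 0, 0, -5, 0, 0, 0], [-1, 0, 0, -9, 0, 0, 0], [-1, 0, 0, -13, 0, 0, 0], [1, 0, 0, -17, 0, 0, 0], [1, 0, 0, -17, 0, 0, 0], [1, 0, 0, -17, 0, 0, 0], [1, 0, 0, -17, 0, 0, 0]]
  ]
}}

```text
clock: 33.55
eef_pos: [650.1, 220.9, 241.6]
tcp_rot: [3.141, -0.001, 1.627]
contact_force: [-0.2, -0.9, -0.4]
opening: 0.681
```

```bash
cat > pad.py <<'E'
from h import *
pr=pose();print(pr[0]);f=grab('wrist','wpad.png');g=cv2.cvtColor(f['pixels'],cv2.COLOR_RGB2GRAY)
m=((g<56)*255).astype(np.uint8);m=cv2.morphologyEx(m,cv2.MORPH_OPEN,np.ones((3,3)))
n,l,st,ce=cv2.connectedComponentsWithStats(m)
i=min(range(1,n),key=lambda i:np.hypot(*(ce[i]-[255,180]))+ (1e3 if st[i,4]<60 else 0));print(st[i],ce[i])
c=cv2.findContours((l==i).astype(np.uint8),0,1)[0][0];b=cv2.boxPoints(cv2.minAreaRect(c))
for z in(101,129):
    q=np.array([wz(f,pr,*p,z) for p in b]);print(z,q.mean(0).round(1),[np.linalg.norm(q[k]-q[k-1]).round(1) for k in range(4)],np.degrees(np.arctan2(*(q[1]-q[0])[1::-1])).round(1))
E
python3 pad.py
```

```text
[650.06227133 220.94629842 241.59520646]
[240 171  28  26 715] [253.66993007 183.35104895]
101 [656.8 221.3 101. ] [np.float64(27.3), np.float64(28.3), np.float64(27.3), np.float64(28.9)] 93.2
129 [649.8 220.8 129. ] [np.float64(24.8), np.float64(25.7), np.float64(24.8), np.float64(26.2)] 93.2
```

The logger has sprung up: its top is at 129, centre (649.8,220.8). Now I grip it along y and lift.

Emit:
{"method": "apply_moves", "body": {
  "targets": [
    [[1, 0, 0, 4, 0, 0, 0], [1, 0, 0, 8, 0, 0, 0], [1, 0, 0, 12, 0, 0, 0], [1, 0, 0, 15, 0, 0, 0], [1, 0, 0, 16.8, 0, 0, 0], [1, 0, 0, 16.8, 0, 0, 0], [-1, 0, 0, 16.8, 0, 0, 0], [-1, 0, 0, 16.8, 0, 0, 0]]
  ],
  "newtons": 40
}}

```text
clock: 34.4
eef_pos: [650.7, 221.3, 74.2]
tcp_rot: [3.14, -0.001, 1.627]
contact_force: [0.0, -0.4, 0.8]
opening: 0.69
```

Emit:
{"method": "apply_moves", "body": {
  "targets": [
    [[-1, 0, 0, 0, 0, 0, 0], [-1, 0, 0, 0, 0, 0, 0], [-1, 0, 0, 0, 0, 0, 0], [-1, 0, 0, 0, 0, 0, 0]]
  ]
}}

```text
clock: 34.8
eef_pos: [651.3, 221.5, 74.9]
tcp_rot: [3.138, -0.002, 1.627]
contact_force: [0.1, 0.9, 0.9]
opening: 0.415
```

Emit:
{"method": "apply_moves", "body": {
  "targets": [
    [[-1, 0, 0, -1, 0, 0, 0], [-1, 0, 0, -3, 0, 0, 0], [-1, 0, 0, -5, 0, 0, 0], [-1, 0, 0, -7, 0, 0, 0], [-1, 0, 0, -9, 0, 0, 0], [-1, 0, 0, -11, 0, 0, 0], [-1, 0, 0, -11, 0, 0, 0]]
  ]
}}

```text
clock: 35.5
eef_pos: [652.4, 221.8, 188.5]
tcp_rot: [3.134, -0.003, 1.627]
contact_force: [0.6, 0.1, -0.7]
opening: 0.417
```

```bash
python3 - <<'E'
from h import *
s=r.sense();print(s['eef_pos'],s['opening'],s['contact_force'])
X=G(-50,84,0);plan([X[0],X[1],s['eef_pos'][2]],12.3)
E
```

```text
[652.43630167 221.80316199 188.45496744] 0.4172483992032337 [ 0.57599508  0.10721627 -0.70793129]
[-22.62 -13.76  -0.18] [ 0.2 -0.5 80.9]
```

Emit:
{"method": "apply_moves", "body": {
  "targets": [
    [[-1, -3, -2, 0, 0, 0, 8], [-1, -6, -4, 0, 0, 0, 16], [-1, -10, -6, 0, 0, 0, 24], [-1, -13, -8, 0, 0, 0, 32], [-1, -16, -10, 0, 0, 0, 40], [-1, -19, -12, 0, 0, 0, 48], [-1, -21.5, -13.2, 0, 0, 0, 56], [-1, -22.6, -13.8, 0, 0, 0, 64]]
  ]
}}

```text
clock: 36.3
eef_pos: [525.4, -13.5, 185.8]
tcp_rot: [3.142, -0.006, 0.503]
contact_force: [0.7, -0.2, -0.5]
opening: 0.416
```

```bash
python3 - <<'E'
from h import *
X=G(-50,84,0);plan([X[0],X[1],180],12.3)
E
```

```text
[ 0.29 -0.04  0.58] [-0.1 -0.4 16.5]
```

```bash
python3 - <<'E'
from h import *
f=grab('wrist')
pr=(np.array([587.86877539,-44.47459259,213.65981055]),Ro.from_euler('xyz',[-3.13973338,-1.59e-4,-1.35320167]))
im=cv2.imread('pics/w6.png',0)
W=lambda u,v,z:L(wz(f,pr,u,v,z))
print(im[40+145:40+200:2,90+105:90+150:2])
E
```

```text
[[108 109  66  67  84  91  90 105  85  88  87 112  83  86  83 110  86  85
  107  97 103  76  38]
 [108 108  66  66  80  81  79  79  78  75  74  77  75  75  75  75  76  75
   74  96 105  77  34]
 [100  99  67  73  80  79  78  78  78  78  76  74  76  77  76  75  75  76
   73  97  98  79  34]
 [ 96  95  65  74  72  71  71  70  71  71  70  71  70  70  70  69  68  69
   71  92  94  77  32]
 [ 96  91  97 134 135 134 135 136 134 135 136 131 136 134 135 133 134 135
  136  97  94  79  33]
 [ 99  94  65  61  27  22  19  18  15  19  12  20  19  17  20  19  19  18
   19  99  99  81  34]
 [ 95  85  65  61  41  19  18  18  15  21  15  22  21  24  22  16  18  13
   18  96  96  81  38]
 [ 95  67  59  61  39  13  32  16  18  19  20  18  20  14  21  18  21  15
   15  97  96  65  34]
 [ 81  66  59  60  34   7  31  18  16  17  20  21  19  19  19  10  18  22
   11  91  76  61  38]
 [ 64  58  60  61  46  17  24  15  18  21  16  21  19  15  22  20  17  19
   14  67  62  60  37]
 [ 61  59  57  59  46  14  12  17  12  14  20  21  21  21  20  18  21  22
   26  63  64  59  36]
 [ 56  60  58  59  51  21   9  10
[... 916 characters left out ...]
 81  70  60  58  34]
 [ 56  73  90  68  89 100 108 110 109 111 111 112 111 112 111 113  89  80
   79  72  62  62  37]
 [ 54 118  88  60  60 108 106 104 104 105 104 105 106 105 105 104  87  77
   82  72  65  62  37]
 [ 99 160 102  63  76 108 107 108 106 106 108 107 106 106 105 107  88  80
   79  70  64  74  36]
 [131 164 107  64 153 111 109 108 108 105  99 100 103 102 104 105  92  82
   82  71  62  78  34]
 [134 122 102  97 202 201 201 202 201 201 203 188 166 147 134 134 110  77
   79  72  59  77  44]
 [130 186 189 194 198 197 198 198 197 197 197 197 198 183 163 165 108  78
   79  71  61  87  47]
 [129 200 198 197 197 197 198 197 197 198 197 198 197 197 199 200 163  78
   78  76  74 101  54]]
```

```bash
python3 - <<'E'
from h import *
f=grab('wrist')
pr=(np.array([587.86877539,-44.47459259,213.65981055]),Ro.from_euler('xyz',[-3.13973338,-1.59e-4,-1.35320167]))
W=lambda u,v,z:L(wz(f,pr,u,v,z))
print('pocket far -30',W(217,194.5,36),'near -70',W(217,224.5,36),'floor near -70',W(217,218.5,12))
print('left 104',W(204,205,36),'right 64',W(232,200,36))
# box A at that time centre known TCP(587.1,-44.3)-1x -> local
print('boxA TL,BR',W(90+148,40+65,95),W(90+180,40+214,95),L((587.1,-44.3)))
E
```

```text
pocket far -30 [-28.4  84.6] near -70 [-67.2  85.9] floor near -70 [-68.3  88.7]
left 104 [-41.8 101. ] right 64 [-35.3  66.6]
boxA TL,BR [76.  55.6] [-77.4  23. ] [ 1.  39.6]
```

```bash
python3 - <<'E'
from h import *
X=G(-48.5,82.7,0);plan([X[0],X[1],180],12.3)
E
```

```text
[0.31 0.15 0.6 ] [-0.1 -0.4 16.7]
```

Emit:
{"method": "apply_moves", "body": {
  "targets": [
    [[-1, 0.3, 0.15, 0, 0, -0.4, 8], [-1, 0.3, 0.15, 0, 0, -0.4, 16.7], [-1, 0.3, 0.15, 0, 0, -0.4, 16.7], [-1, 0.3, 0.15, 0, 0, -0.4, 16.7], [-1, 0.3, 0.15, 0, 0, -0.4, 16.7]]
  ]
}}

```text
clock: 36.9
eef_pos: [529.4, -12.4, 185.8]
tcp_rot: [-3.141, 0.001, 0.22]
contact_force: [-0.1, -0.6, -1.0]
opening: 0.414
```

```bash
python3 - <<'E'
from h import *
s=r.sense();print(s['eef_pos'],s['tcp_rot'],L(s['eef_pos']))
X=G(-48.5,82.7,0);plan([X[0],X[1],75],12.3)
E
```

```text
[529.41632759 -12.35966135 185.78977037] [-3.14050150e+00  5.88422948e-04  2.20102232e-01] [-48.6  83.1]
[ 0.02  0.05 11.08] [-0.1  0.   0.3]
```

Emit:
{"method": "apply_moves", "body": {
  "targets": [
    [[-1, 0, 0, 3, 0, 0, 0.3], [-1, 0, 0, 6, 0, 0, 0.3], [-1, 0, 0, 9, 0, 0, 0.3], [-1, 0, 0, 10.8, 0, 0, 0.3], [-1, 0, 0, 10.8, 0, 0, 0.3]]
  ]
}}

```text
clock: 37.4
eef_pos: [527.3, -12.0, 75.4]
tcp_rot: [-3.139, 0.005, 0.218]
contact_force: [-0.3, 0.1, -0.4]
opening: 0.419
```

Emit:
{"method": "apply_moves", "body": {
  "targets": [
    [[-1, 0, 0, 0.4, 0, 0, 0], [-1, 0, 0, 0.8, 0, 0, 0], [-1, 0, 0, 1.1, 0, 0, 0], [-1, 0, 0, 1.4, 0, 0, 0], [-1, 0, 0, 1.4, 0, 0, 0]]
  ]
}}

```text
clock: 37.9
eef_pos: [528.0, -12.0, 61.7]
tcp_rot: [-3.14, 0.004, 0.218]
contact_force: [1.2, 0.1, -2.2]
opening: 0.419
```

```bash
python3 - <<'E'
from h import *
s=r.sense();print(s['eef_pos'],s['contact_force'],s['wrist_torque'],L(s['eef_pos']))
E
```

```text
[527.97066693 -12.01204112  61.68261764] [ 1.24682885  0.12302152 -2.15399104] [ 0.06119211 -0.39495027 -0.04448291] [-49.9  83.7]
```

Emit:
{"method": "apply_moves", "body": {
  "targets": [
    [[-1, 0, 0, 0.3, 0, 0, 0], [-1, 0, 0, 0.6, 0, 0, 0], [-1, 0, 0, 0.9, 0, 0, 0], [-1, 0, 0, 0.9, 0, 0, 0]]
  ]
}}

```text
clock: 38.3
eef_pos: [528.0, -12.0, 52.3]
tcp_rot: [-3.14, 0.004, 0.218]
contact_force: [1.1, 0.8, -1.1]
opening: 0.412
```

```bash
python3 - <<'E'
from h import *
s=r.sense();print(s['eef_pos'],s['contact_force'],s['wrist_torque'],L(s['eef_pos']))
E
```

```text
[527.96230318 -11.96892706  52.28898497] [ 1.06635914  0.76887483 -1.11797551] [ 0.06687805 -0.30633218 -0.04317122] [-49.9  83.8]
```

Emit:
{"method": "apply_moves", "body": {
  "targets": [
    [[-1, 0, 0, 0.4, 0, 0, 0], [-1, 0, 0, 0.8, 0, 0, 0], [-1, 0, 0, 1.05, 0, 0, 0], [-1, 0, 0, 1.05, 0, 0, 0]]
  ]
}}

```text
clock: 38.7
eef_pos: [527.9, -11.9, 41.4]
tcp_rot: [-3.14, 0.004, 0.218]
contact_force: [1.0, 0.6, -1.7]
opening: 0.418
```

Emit:
{"method": "apply_moves", "body": {
  "targets": [
    [[-1, 0, 0, 0.1, 0, 0, 0], [-1, 0, 0, 0.2, 0, 0, 0], [-1, 0, 0, 0.2, 0, 0, 0]]
  ]
}}

```text
clock: 39.0
eef_pos: [528.0, -11.9, 40.8]
tcp_rot: [-3.139, 0.004, 0.218]
contact_force: [-4.9, 1.3, 19.5]
opening: 0.416
```

Emit:
{"method": "apply_moves", "body": {
  "targets": [
    [[0.1, 0, 0, -0.05, 0, 0, 0], [0.1, 0, 0, -0.05, 0, 0, 0], [0.1, 0, 0, -0.05, 0, 0, 0], [0.1, 0, 0, -2, 0, 0, 0], [0.1, 0, 0, -6, 0, 0, 0], [0.1, 0, 0, -11, 0, 0, 0], [0.1, 0, 0, -16, 0, 0, 0], [0.1, 0, 0, -19, 0, 0, 0]]
  ]
}}

```text
clock: 39.8
eef_pos: [529.8, -12.2, 234.5]
tcp_rot: [-3.14, 0.0, 0.218]
contact_force: [-0.5, -0.4, 0.2]
opening: 0.548
```

```bash
python3 - <<'E'
from h import *
pr=pose();print(pr[0],r.sense()['opening'])
f=grab('wrist','w30.png');g=cv2.cvtColor(f['pixels'],cv2.COLOR_RGB2GRAY)
m=((g<50)*255).astype(np.uint8);m=cv2.morphologyEx(m,cv2.MORPH_OPEN,np.ones((3,3)))
n,l,st,ce=cv2.connectedComponentsWithStats(m)
X=G(-50,84,94);print('exp',wproj(f,pr,X))
for i in range(1,n):
    if 100<st[i,4]<3000: print(st[i],ce[i].round(1),L(wz(f,pr,*ce[i],94)))
plan([398,167,230],-6.6)
E
```

```text
[529.8084411  -12.18428233 234.52685363] 0.5480262281260642
exp [253.34077556 175.56886414]
[388   4  13  13 127] [394.   10.2] [105.  275.3]
[240 164  25  24 586] [251.8 175.3] [-51.6  84.3]
[226 187  14  19 183] [232.6 196.6] [-72.1  61. ]
[268 187  91  16 694] [313.5 197. ] [15.3 60.7]
[ -9.19 -20.39   0.78] [-0.  -0.3 19.1]
```

The logger is in the pocket: its pad reads at local (-51.6, 84.3). Next is the rod.

Emit:
{"method": "apply_moves", "body": {
  "targets": [
    [[0.1, -9.2, -20.4, 0.8, 0, 0, 8], [0.1, -9.2, -20.4, 0.8, 0, 0, 16], [0.1, -9.2, -20.4, 0.8, 0, 0, 19], [0.1, -9.2, -20.4, 0.8, 0, 0, 19], [0.1, -9.2, -20.4, 0.8, 0, 0, 19], [0.1, -9.2, -20.4, 0.8, 0, 0, 19], [0.1, -9.2, -20.4, 0.8, 0, 0, 19]]
  ]
}}

```text
clock: 40.55
eef_pos: [397.8, 167.2, 229.6]
tcp_rot: [-3.14, -0.005, -0.112]
contact_force: [-0.6, 0.3, -0.6]
opening: 0.552
```

```bash
python3 - <<'E'
from h import *
pr=pose();print(pr[0],pr[1].as_euler('xyz',degrees=True))
f=grab('wrist','w31.png');g=cv2.cvtColor(f['pixels'],cv2.COLOR_RGB2GRAY)
print('exp grip',wproj(f,pr,[398,167,22]),'nose',wproj(f,pr,[370,-89,11]),'joint',wproj(f,pr,[397,143,11]))
u,v=map(int,wproj(f,pr,[398,167,22]))
for y in range(v-40,v+41,4): print(y,g[y,u-48:u+49:3])
t=grab('top','t31.png');g=cv2.cvtColor(t['pixels'],cv2.COLOR_RGB2GRAY)
E
```

```text
[397.75536123 167.21662151 229.57879531] [-179.93625483   -0.26372258   -6.41055037]
exp grip [254.21161991 164.6523108 ] nose [254.47502966 320.59706113] joint [255.41762039 180.98973849]
124 [160 161 162 163 199 207 208 208 208 209 209 209 210 210 210 210 210 211
 212 212 212 213 213 213 213 213 214 213 214 213 213 214 214]
128 [158 158 160 160 167 207 207 208 207 209 209 209 209 209 210 210 211 210
 211 212 212 213 212 213 213 214 214 214 214 214 214 214 215]
132 [157 157 159 160 160 163 208 207 207 208 208 208 209 209 209 211 211 211
 212 212 213 212 213 214 213 213 214 214 214 214 214 214 214]
136 [157 157 157 159 160 161 160 160 210 208 207 208 209 209 210 210 211 211
 212 213 213 213 213 213 213 214 213 214 214 214 214 214 214]
140 [155 156 156 157 158 159 160 161 162 161 200 209 209 211 211 211 212 212
 213 213 213 214 213 213 214 214 214 214 214 214 214 214 214]
144 [153 154 155 155 156 158 158 159 159 158 158 156 210 127  87  86  80  76
  69 217 213 213 213 214 215 214 214 214 214 214 214 214 214]
148 [151 151 152 154 154 152 156 157 156 156 156 156 156 104 114 111 109 110

[... 1307 characters left out ...]
 199]
188 [146 145 147 146 147 147 150 122 118 117 119 118 119 116 118  84  88 135
 199 198 199 199 199 199 199 199 199 199 199 199 199 199 198]
192 [146 145 146 145 149 120 116 116 117 118 118 116 119 115 199  77 168 132
 200 199 199 199 199 199 199 198 198 199 198 198 199 199 199]
196 [145 145 147 125 113 116 114 116 115 116 119 116 106 199 200 134 169 135
 199 199 198 199 199 199 199 199 199 199 198 198 198 198 199]
200 [148 115 113 112 116 114 115 114 114 114 196 199 199 199 202 153 168 135
 199 199 199 199 199 199 200 198 199 199 199 199 199 198 200]
204 [117 114 114 114 112 115 111 107 196 199 198 183 212 214 217 154 190 136
 199 199 199 199 199 199 199 199 199 199 199 199 198 199 199]
```

```bash
python3 - <<'E'
from h import *
pr=pose();f=grab('wrist')
a=wz(f,pr,253,142.5,22);b=wz(f,pr,253.5,182.5,22);c=wz(f,pr,254.5,195,16);g=cv2.cvtColor(f['pixels'],cv2.COLOR_RGB2GRAY)
print(a,b,np.linalg.norm(a-b),(a+b)/2)
for v in(200,215,230,245,260,275):
    row=g[v,236:276].astype(int);print(v,row[::2])
E
```

```text
[400.35057328 194.55607085  22.        ] [395.10117971 143.1848402   22.        ] 51.63874002180766 [397.7258765  168.87045552  22.        ]
200 [194 201 200 199 199 199 205 115 178 166 135 201 199 199 199 199 199 199
 199 199]
215 [214 175 214 215 214 214 219 129 178 185 151 198 215 215 214 199 198 199
 200 199]
230 [214 163 215 214 214 214 216 134 180 185 155 219 214 215 214 214 214 215
 215 200]
245 [214 215 201 215 214 214 218 126 175 185 156 219 214 214 215 215 214 199
 199 199]
260 [213 214 216 207 203 198 201 117 154 165 143 203 199 198 199 200 199 199
 199 198]
275 [196 197 197 198 199 200 200 135 152 168 143 202 214 214 214 214 214 215
 214 214]
```

Emit:
{"method": "apply_moves", "body": {
  "targets": [
    [[0.1, 0, -0.1, 5, 0, 0.2, 0], [0.1, 0, -0.1, 10, 0, 0.2, 0], [0.1, 0, -0.1, 15, 0, 0.2, 0], [0.1, 0, -0.1, 20, 0, 0.2, 0], [0.1, 0, -0.1, 22, 0, 0.2, 0], [0.1, 0, -0.1, 22, 0, 0.2, 0]]
  ]
}}

```text
clock: 41.3
eef_pos: [397.8, 165.8, 6.8]
tcp_rot: [3.14, -0.003, -0.116]
contact_force: [0.6, -0.7, -0.1]
opening: 0.554
```

Emit:
{"method": "apply_moves", "body": {
  "targets": [
    [[0.1, 0, 0, 0.7, 0, 0, 0], [0.1, 0, 0, 1.3, 0, 0, 0], [0.1, 0, 0, 1.6, 0, 0, 0], [0.1, 0, 0, 1.6, 0, 0, 0]]
  ]
}}

```text
clock: 41.7
eef_pos: [398.3, 165.8, -8.7]
tcp_rot: [3.14, -0.004, -0.116]
contact_force: [-0.8, -0.2, 0.0]
opening: 0.552
```

Emit:
{"method": "apply_moves", "body": {
  "targets": [
    [[0.1, 0, 0, 0.3, 0, 0, 0], [0.1, 0, 0, 0.6, 0, 0, 0], [0.1, 0, 0, 0.6, 0, 0, 0]]
  ]
}}

```text
clock: 42.0
eef_pos: [398.3, 165.9, -14.8]
tcp_rot: [3.14, -0.004, -0.116]
contact_force: [-0.3, -0.5, -0.2]
opening: 0.554
```

Emit:
{"method": "apply_moves", "body": {
  "targets": [
    [[0.1, 0, -0.2, 0.2, 0, 0, 0], [0.1, 0, -0.2, 0.2, 0, 0, 0], [-1, 0, -0.2, 0.2, 0, 0, 0], [-1, 0, -0.2, 0.2, 0, 0, 0], [-1, 0, -0.2, 0.2, 0, 0, 0], [-1, 0, -0.2, 0.2, 0, 0, 0], [-1, 0, -0.2, 0.2, 0, 0, 0]]
  ],
  "newtons": 80
}}

```text
clock: 42.7
eef_pos: [398.6, 167.9, -16.5]
tcp_rot: [3.14, -0.004, -0.116]
contact_force: [-1.6, -0.4, 5.6]
opening: 0.239
```

Emit:
{"method": "apply_moves", "body": {
  "targets": [
    [[-1, 0, 0, 0, 0, 0, 0], [-1, 0, 0, -1, 0, 0, 0], [-1, 0, 0, -2.5, 0, 0, 0], [-1, 0, 0, -4.5, 0, 0, 0], [-1, 0, 0, -7, 0, 0, 0], [-1, 0, 0, -9, 0, 0, 0], [-1, 0, 0, -9, 0, 0, 0]]
  ]
}}

```text
clock: 43.4
eef_pos: [399.9, 168.7, 76.1]
tcp_rot: [-3.141, -0.008, -0.116]
contact_force: [0.4, -0.3, -2.1]
opening: 0.234
```

```bash
python3 - <<'E'
from h import *
pr=pose();s=r.sense();print(pr[0],s['opening'],s['contact_force'],s['wrist_torque'],pr[1].as_euler('xyz',degrees=True))
f=grab('wrist','w32.png');g=cv2.cvtColor(f['pixels'],cv2.COLOR_RGB2GRAY)
for v in range(150,300,10): print(v,g[v,230:280:2])
E
```

```text
[399.87463724 168.74405686  76.08308385] 0.2337826270238651 [ 0.37697361 -0.34985655 -2.14558277] [ 0.04770929  0.01398326 -0.02962088] [-179.94365595   -0.4443541    -6.66026191]
150 [187 192 161 215 214 214 214 214 214 215 215 214 215 215 215 215 215 215
 216 216 216 217 216 216 215]
160 [152 153 152 152 152 151 152 151 150 147 174 218 216 216 216 216 216 215
 215 216 215 216 216 216 216]
170 [149 150 151 150 150 150 150 150 150 150 150 149 150 145 221 217 217 218
 199 199 199 199 199 199 199]
180 [149 150 148 148 149 150 150 151 123 124 118 118 117 117 118 118 114 204
 205 118 138 211 117 117 116]
190 [151 121 117 118 118 118 117 118 119 118 117 118 119 118 118 117 119 117
 117 118 117 117 117 119 117]
200 [121  53  33  33  33  31  35  31  33  38  34  34  31  34  35  33  35  37
  35  32  33  34  26 119 118]
210 [ 49  39  39  40  40  41  41  38  42  42  41  42  41  43  43  41  41  41
  43  41  42  42  40  34 211]
220 [ 42  37  45  43  43  44  45  44  40  42  43  42  43  40  42  40  43  45
  44  43  39  39  39  35 214]
230 [45 36 36 42 43 42 44 42 41 40 40 46 42 38 41 41 41 43 43 42 43 40 39 36
 77]
240 [14 68 68 67 68 66 67 69 67 65 65 66 71 68 68 68 70 71 75 75 74 76 78 30
 14]
250 [14 29 42 42 43 42 43 43 41 41 40 42 41 42 41 42 42 42 41 42 40 43 41 10
 18]
260 [16 24 36 39 38 37 41 39 38 38 35 35 37 36 38 37 39 40 40 37 39 37 35 16
 20]
270 [12 33 86 82 83 83 83 83 87 81 80 84 85 82 80 80 89 88 89 86 89 91 79 13
 18]
280 [14 14 38 42 40 41 42 40 40 42 39 43 39 39 40 40 42 42 43 41 41 39 34 17
 22]
290 [ 12 130  37  42  42  41  41  41  38  41  42  39  40  40  40  42  42  40
  45  41  39  39  37  14  24]
```

```bash
python3 - <<'E'
from h import *
X=G(-50,387,0);print(X);plan([X[0],X[1],116],12.3)
E
```

```text
[np.float64(463.30496178982094), np.float64(284.2651179926982), 0]
[  5.06 -12.25  -4.09] [  0.1  -0.4 -19. ]
```

Emit:
{"method": "apply_moves", "body": {
  "targets": [
    [[-1, 0, -2, -2, 0, -0.4, 0], [-1, 0, -5, -4, 0, -0.4, 0], [-1, 1, -8, -4, 0, -0.4, -5], [-1, 2.5, -11, -4, 0, -0.4, -10], [-1, 4, -12.2, -4, 0, -0.4, -15], [-1, 5, -12.2, -4, 0, -0.4, -19], [-1, 5, -12.2, -4, 0, -0.4, -19], [-1, 5, -12.2, -4, 0, -0.4, -19]]
  ]
}}

```text
clock: 44.25
eef_pos: [461.6, 283.1, 114.0]
tcp_rot: [3.14, 0.003, 0.213]
contact_force: [0.3, -0.7, -2.0]
opening: 0.234
```

```bash
python3 - <<'E'
from h import *
pr=pose();s=r.sense();print(pr[0],s['opening'],pr[1].as_euler('xyz',degrees=True),L(pr[0]))
ax=pr[1].apply([0,1,0]);tip=pr[0]+ax*259+[0,0,27.5];print('pred tip',tip,L(tip))
for n in('scene','top'):
    f=grab(n,n+'33.png');g=cv2.cvtColor(f['pixels'],cv2.COLOR_RGB2GRAY);P=proj(f,tip);u,v=map(int,np.round(P));print(n,P,'mid',proj(f,pr[0]+ax*150+[0,0,27.5]))
    print(g[v-10:v+11,u-14:u+15])
E
```

```text
[461.60642461 283.13841923 113.98545641] 0.23357350041211497 [179.91610356   0.18052281  12.19576567] [-51.9 386.3]
pred tip [516.32194742  29.98418218 141.8647001 ] [-52.4 127.3]
scene (np.float64(225.70655932948796), np.float64(152.65184750973657)) mid (np.float64(191.805549438108), np.float64(144.60561385934838))
[[212 212 211 195 166 141 130 109 109 109 109 111 111 113 112 110 125 179
  213 217 217 217 217 217 217 217 217 217 217]
 [193 200 187 165 137 106 108 109 109 110 110 111 111 113 112 110 126 185
  217 217 217 217 217 217 217 217 217 217 217]
 [145 154 134 114 110 109 109 108 108 110 111 111 111 112 113 109 126 185
  217 217 217 217 217 217 217 217 217 214 212]
 [117 117 113 112 110 109 110 109 109 110 110 110 110 113 113 110 117 181
  217 217 217 217 217 217 217 217 210 205 212]
 [133 122 112 112 110 109 109 109 109 110 111 111 110 112 114 110 111 177
  217 217 217 217 217 217 217 217 211 208 213]
 [165 163 158 150 140 119 110 108 108 109 111 111 111 113 114 110 111 178
  217 217 217 217 217 217 217 217 208 203 214]
 [158 166 169 168 167 163 157 149 139 121 116 111 110 11
[... 3737 characters left out ...]
173 173 173 173 173 172 171 171 170 171 171 170
  165 163 162 148 111  67  40  45  74  80  77]
 [172 174 174 173 173 171 172 173 171 171 171 171 165 162 161 161 161 160
  156 152 154 147 107  60  39  46  72  82  86]
 [173 172 171 171 171 171 171 171 166 162 162 161 156 153 152 153 153 152
  153 153 156 150 115  70  46  41  56  63  62]
 [171 171 165 161 162 161 162 161 156 152 152 152 152 151 151 153 153 154
  160 164 165 160 133  96  63  45  42  39  32]
 [161 161 156 153 153 153 152 153 152 153 153 153 153 153 154 159 162 164
  168 171 172 171 158 134  93  62  56  44  27]
 [154 152 152 152 150 151 152 153 154 160 163 164 163 164 164 169 170 171
  172 172 172 174 172 152 111  76  74  59  38]]
```

The predicted rod tip matches both camera views within about a pixel. I'm lowering to the hole height and aligning.

```bash
python3 - <<'E'
from h import *
X=G(-50,386.5,0);plan([X[0],X[1],76.5],12.3)
E
```

```text
[ 0.19 -0.03  3.8 ] [ 0.1  0.1 -0.1]
```

Emit:
{"method": "apply_moves", "body": {
  "targets": [
    [[-1, 0.2, 0, 1.5, 0, 0, -0.1], [-1, 0.2, 0, 3, 0, 0, -0.1], [-1, 0.2, 0, 3.75, 0, 0, -0.1], [-1, 0.2, 0, 3.75, 0, 0, -0.1], [-1, 0.2, 0, 3.75, 0, 0, -0.1], [-1, 0.2, 0, 3.75, 0, 0, -0.1]]
  ]
}}

```text
clock: 44.95
eef_pos: [463.9, 283.8, 77.7]
tcp_rot: [3.141, 0.001, 0.215]
contact_force: [-0.1, 0.1, -0.9]
opening: 0.237
```

```bash
python3 - <<'E'
from h import *
pr=pose();print(pr[0],pr[1].as_euler('xyz',degrees=True),L(pr[0]))
ax=pr[1].apply([0,1,0]);tip=pr[0]+ax*259+[0,0,27.5];print('tip',tip,L(tip))
X=G(-50,386.5,0);plan([X[0],X[1],76.5],12.3)
for n in('scene','top'):
    f=grab(n,n+'34.png');g=cv2.cvtColor(f['pixels'],cv2.COLOR_RGB2GRAY);P=proj(f,tip);h=proj(f,G(-50,110.5,104));u,v=map(int,np.round(h));print(n,'tip',np.round(P,1),'hole',np.round(h,1))
    if n=='scene': print(g[v-8:v+9,u-14:u+12])
E
```

```text
[463.90057822 283.77881742  77.68054334] [1.79951811e+02 7.89253405e-02 1.23170058e+01] [-49.5 386.4]
tip [519.15082796  30.7405546  105.39837525] [-49.4 127.4]
[-0.05 -0.01  0.12] [0.  0.1 0. ]
scene tip [226.4 164.7] hole [231.8 166.6]
[[112 111 111 111 111 111 111 112 112 110 112 178 217 217 217 217 213 210
  212 214 217 217 217 217 217 217]
 [117 111 111 111 111 111 111 112 112 110 112 171 204 207 217 213 201 191
  184 196 217 217 217 217 217 217]
 [164 158 144 130 116 110 111 112 113 110 112 141 162 178 198 196 180 151
  132 180 217 217 217 217 217 217]
 [168 169 167 165 164 157 138 116 113 109 109 112 130 163 181 170 137 104
  105 180 217 217 217 217 217 217]
 [128 139 150 160 167 171 169 159 131 103 111 122 146 159 154 127  92  87
  106 181 217 217 217 217 217 217]
 [ 97 101 109 118 127 138 152 158 149 130 110 117 125 124 102  85  84  84
  107 181 217 217 217 217 217 217]
 [105 103 100  97  97 100 106 116 128 122  96  92  93  88  97 115 105  87
  107 181 217 217 217 217 217 217]
 [112 111 110 107 106 108 107 103  90  84 100 104  92  88 105 133 124  92
  108 181 217 217 217 217
[... 332 characters left out ...]
217]
 [104  93 102 155 188 202 217 217 217 217 217 189  93  89  83  98 108  95
   99 125 112  63  99 134 159 173]
 [ 87 145 191 205 217 217 217 217 217 217 217 192 109  89  84  85  86  91
   85  65  36  32  34  36  35  63]
 [188 202 217 217 217 217 217 217 217 217 217 194 118  89  83  92  96  81
   56  34  34  34  36  35  32  34]
 [217 217 217 217 217 217 217 217 217 217 217 194 122  90  92 112 116  82
   35  38  34  31  33  35  33  35]
 [217 217 217 217 217 217 217 217 217 217 217 194 121  88  89 107 117 109
  105 100  80  56  34  36  38  52]
 [217 217 217 217 217 217 217 217 217 217 217 194 119  87  73  79  88  96
  104 106 106 104 104  99 100 112]]
top tip [207.4 186. ] hole [213.7 185. ]
```

Emit:
{"method": "apply_moves", "body": {
  "targets": [
    [[-1, -0.05, 0, 0.13, 0, 0, 0], [-1, -0.05, 0.5, 0.13, 0, 0, 0], [-1, -0.05, 1, 0.13, 0, 0, 0], [-1, -0.05, 1.5, 0.13, 0, 0, 0], [-1, -0.05, 2, 0.13, 0, 0, 0], [-1, -0.05, 2.5, 0.13, 0, 0, 0], [-1, -0.05, 2.5, 0.13, 0, 0, 0]]
  ]
}}

```text
clock: 45.75
eef_pos: [468.8, 258.5, 76.3]
tcp_rot: [3.141, 0.002, 0.214]
contact_force: [-0.0, 0.6, -1.7]
opening: 0.234
```

```bash
cat > st.py <<'E'
from h import *
pr=pose();s=r.sense();ax=pr[1].apply([0,1,0]);tip=pr[0]+ax*259+[0,0,27.5]
print('F',s['contact_force'].round(1),'T',s['wrist_torque'].round(2),'L tcp',L(pr[0]),pr[0][2].round(1),'tip',L(tip),tip[2].round(1),pr[1].as_euler('xyz',degrees=True).round(2),s['opening'])
E
python3 st.py
```

```text
F [-0.   0.6 -1.7] T [ 0.02  0.   -0.02] L tcp [-50.1 360.7] 76.3 tip [-50.2 101.7] 104.1 [1.7994e+02 9.0000e-02 1.2280e+01] 0.23401648096949662
```

Emit:
{"method": "apply_moves", "body": {
  "targets": [
    [[-1, 0, 1, 0, 0, 0, 0], [-1, 0, 2, 0, 0, 0, 0], [-1, 0, 3, 0, 0, 0, 0], [-1, 0, 3.5, 0, 0, 0, 0], [-1, 0, 3.5, 0, 0, 0, 0]]
  ]
}}

```text
clock: 46.25
eef_pos: [476.4, 223.4, 76.4]
tcp_rot: [3.141, 0.002, 0.213]
contact_force: [-0.0, 0.4, -0.6]
opening: 0.236
```

```bash
python3 st.py
```

```text
F [-0.   0.4 -0.6] T [0.02 0.04 0.04] L tcp [-50.2 324.7] 76.4 tip [-50.5  65.7] 104.1 [1.7994e+02 1.0000e-01 1.2220e+01] 0.23559097711429378
```

Emit:
{"method": "apply_moves", "body": {
  "targets": [
    [[-1, 0, 0.5, 0, 0, 0, 0], [-1, 0, 1, 0, 0, 0, 0], [-1, 0, 1.5, 0, 0, 0, 0], [-1, 0, 1.5, 0, 0, 0, 0]]
  ]
}}

```text
clock: 46.65
eef_pos: [479.6, 208.2, 76.3]
tcp_rot: [3.14, 0.002, 0.213]
contact_force: [-0.1, -0.1, -1.7]
opening: 0.236
```

```bash
python3 st.py
```

```text
F [-0.1 -0.1 -1.7] T [ 0.02  0.01 -0.01] L tcp [-50.2 309.2] 76.3 tip [-50.7  50.2] 104.1 [1.7993e+02 1.1000e-01 1.2200e+01] 0.23644486859908506
```

Emit:
{"method": "apply_moves", "body": {
  "targets": [
    [[-1, 0, 2, 0, 0, 0, 0], [-1, 0, 4, 0, 0, 0, 0], [-1, 0, 6, 0, 0, 0, 0], [-1, 0, 8, 0, 0, 0, 0], [-1, 0, 10, 0, 0, 0, 0], [-1, 0, 12, 0, 0, 0, 0], [-1, 0, 14, 0, 0, 0, 0], [-1, 0, 14, 0, 0, 0, 0]]
  ]
}}

```text
clock: 47.45
eef_pos: [509.7, 69.9, 76.6]
tcp_rot: [3.14, 0.001, 0.211]
contact_force: [0.4, -0.2, -1.0]
opening: 0.241
```

```bash
python3 st.py
python3 - <<'E'
from h import *
f=grab('scene','s36.png');g=cv2.cvtColor(f['pixels'],cv2.COLOR_RGB2GRAY)
pr=pose();ax=pr[1].apply([0,1,0]);tip=pr[0]+ax*259+[0,0,27.5];P=proj(f,tip);h=proj(f,G(-50,-110.5,104));print(P,h)
u,v=map(int,np.round(h));print(g[v-8:v+9,u-14:u+10])
E
```

```text
F [ 0.4 -0.2 -1. ] T [ 0.01 -0.04  0.06] L tcp [-50.3 167.6] 76.6 tip [-51.2 -91.4] 104.5 [1.7991e+02 8.0000e-02 1.2100e+01] 0.24107048953684898
(np.float64(301.01708129979295), np.float64(184.16855134129264)) (np.float64(308.7176224379524), np.float64(185.9861686518243))
[[ 20  20  19  18  21  19  97 136 122  94  98  99  85 104 148 166 147 106
   96  97  92  74  49  41]
 [186 156  30  19  17  97 137 122  95  99  99  87 107 149 175 171 137 101
   96  92  74  49  40  41]
 [212 202 186 186 163 121 122  97 100  98  89 108 149 174 171 134  96  95
   93  74  50  39  41  40]
 [195 198 203 196 166 107  95 100  99  86 108 150 175 173 140  93  91  93
   77  51  39  39  40  42]
 [167 174 180 179 161 130 105  98  85  89 121 157 167 145 102  83  86  79
   52  40  40  40  39  41]
 [129 140 151 161 167 167 156 126  90  97 107 123 124 103  84  83  77  57
   39  40  40  40  41  41]
 [ 96 103 110 117 131 147 149 127  96  96  95  93  90  87  89  88  73  43
   42  41  41  42  40  41]
 [ 79  81  76  92  94  91 105 104  95  96  94  92  91  92  94  90  72  40
   42  42  41  41  41  43]
 [ 55  56  52  70  
[... 190 characters left out ...]
99  85  77  78  78  84  93  95  96  93  92  86  86  91  86  64  41
   41  42  42  41  42  42]
 [ 97  86  89  96  95  95  96  95  96  95  94  92  85  84  87  79  58  40
   40  40  41  41  41  42]
 [ 81  86  96  96  96  96  96  94  94  95  93  91  86  84  86  77  55  41
   41  40  40  40  41  43]
 [ 68  86  92  96  98  97  96  94  85  83  93  91  85  83  85  76  51  41
   41  40  41  41  41  41]
 [ 57  67  76  83  88  90  91  82  62  71  93  90  86  84  86  75  48  41
   40  40  42  41  41  42]
 [ 46  49  53  58  64  70  74  62  41  70  93  90  87  85  86  74  48  41
   41  40  40  40  40  56]
 [ 45  45  45  45  46  49  51  44  39  71  94  90  87  86  84  74  48  40
   41  42  41  40  46 106]]
```

Emit:
{"method": "apply_moves", "body": {
  "targets": [
    [[-1, 0.03, 0.4, 0, 0, 0, -0.2], [-1, 0.03, 0.8, 0, 0, 0, -0.2], [-1, 0.03, 1.2, 0, 0, 0, -0.2], [-1, 0.03, 1.6, 0, 0, 0, -0.2], [-1, 0.03, 2, 0, 0, 0, -0.2], [-1, 0.03, 2, 0, 0, 0, -0.2]]
  ]
}}

```text
clock: 48.1
eef_pos: [514.1, 50.9, 76.6]
tcp_rot: [3.14, 0.002, 0.214]
contact_force: [-0.2, 0.5, -2.1]
opening: 0.24
```

```bash
python3 st.py
```

```text
F [-0.2  0.5 -2.1] T [ 0.02 -0.02 -0.03] L tcp [-50.1 148.2] 76.6 tip [ -50.2 -110.8] 104.4 [1.7993e+02 9.0000e-02 1.2280e+01] 0.24047249785021313
```

Emit:
{"method": "apply_moves", "body": {
  "targets": [
    [[-1, 0, 0.4, 0, 0, 0, 0], [-1, 0, 0.8, 0, 0, 0, 0], [-1, 0, 1.1, 0, 0, 0, 0], [-1, 0, 1.1, 0, 0, 0, 0]]
  ]
}}

```text
clock: 48.5
eef_pos: [516.5, 39.7, 76.6]
tcp_rot: [3.14, 0.002, 0.214]
contact_force: [-0.6, 0.0, -1.5]
opening: 0.232
```

Emit:
{"method": "apply_moves", "body": {
  "targets": [
    [[-1, 0, 0.2, 0, 0, 0, 0], [-1, 0, 0.4, 0, 0, 0, 0], [-1, 0, 0.4, 0, 0, 0, 0]]
  ]
}}

```text
clock: 48.8
eef_pos: [516.7, 38.9, 76.6]
tcp_rot: [-3.138, 0.002, 0.212]
contact_force: [-3.8, 21.5, 0.9]
opening: 0.234
```

```bash
python3 st.py
```

```text
F [-3.8 21.5  0.9] T [3.32 0.52 0.  ] L tcp [-50.1 135.9] 76.6 tip [ -50.9 -123.1] 103.1 [-1.7978e+02  9.0000e-02  1.2120e+01] 0.23361172736023458
```

The grip is against lug c: 21 N at local y 135.9, where the geometry predicts contact. I'm relaxing, releasing and lifting away.

Emit:
{"method": "apply_moves", "body": {
  "targets": [
    [[-1, 0, 0, 0, 0, 0, 0], [-1, 0, 0, 0.1, 0, 0, 0], [0, 0, 0, 0.1, 0, 0, 0], [0, 0, 0, 0.1, 0, 0, 0], [0, 0, 0, 0.1, 0, 0, 0], [0.2, 0, 0, 0.1, 0, 0, 0]]
  ]
}}

```text
clock: 49.4
eef_pos: [516.8, 38.7, 75.7]
tcp_rot: [-3.138, 0.002, 0.211]
contact_force: [0.8, -0.1, 1.1]
opening: 0.6
```

```bash
python3 st.py
```

```text
F [ 0.8 -0.1  1.1] T [-0.01 -0.05 -0.04] L tcp [-50.1 135.6] 75.7 tip [ -50.9 -123.4] 102.3 [-1.7979e+02  9.0000e-02  1.2110e+01] 0.5998750049626413
```

Emit:
{"method": "apply_moves", "body": {
  "targets": [
    [[0.2, 0, 0, -1, 0, 0, 0], [0.2, 0, 0, -3, 0, 0, 0], [0.2, 0, 0, -6, 0, 0, 0], [0.2, 0, 0, -10, 0, 0, 0], [0.2, 0, 0, -14, 0, 0, 0], [0.2, 0, 0, -17, 0, 0, 0], [0.2, 0, 0, -17, 0, 0, 0]]
  ]
}}

```text
clock: 50.1
eef_pos: [519.8, 38.2, 251.1]
tcp_rot: [-3.139, -0.007, 0.211]
contact_force: [0.9, -0.5, 0.3]
opening: 0.601
```

```bash
python3 st.py; python3 - <<'E'
from h import *
pr=pose();f=grab('wrist','w40.png');g=cv2.cvtColor(f['pixels'],cv2.COLOR_RGB2GRAY)
for y in(160,135,113,110.5,100): print(y,wproj(f,pr,G(-50,y,113 if y>111 else 119)).round(1))
u,_=wproj(f,pr,G(-50,135,113));u=int(u)
for v in range(100,230,3): print(v,g[v,u-30:u+31:4])
E
```

```text
F [ 0.9 -0.5  0.3] T [ 0.06 -0.05 -0.01] L tcp [-47.2 134.6] 251.1 tip [ -48.1 -124.4] 277.9 [-179.86   -0.39   12.11] 0.6011924788785842
160 [251.4 152.8]
135 [251.5 176.6]
113 [251.6 196.9]
110.5 [251.6 200.8]
100 [251.7 210.3]
100 [162 161 189 215 213 213 213 214 214 214 214 215 215 215 215 215]
103 [165 166 169 167 216 213 213 213 214 214 214 214 214 215 215 215]
106 [166 167 169 168 169 166 213 213 213 214 214 214 214 215 214 215]
109 [165 168 167 169 168 168 213 213 213 213 213 214 214 214 215 215]
112 [166 166 166 168 168 167 212 212 212 213 214 214 214 214 214 215]
115 [161 164 166 167 166 164 211 212 212 212 213 213 215 215 215 216]
118 [162 177 164 165 199 205 211 211 212 212 213 214 214 214 214 215]
121 [163 163 164 164 164 210 211 211 212 212 213 213 214 214 215 215]
124 [163 162 163 163 161 210 210 211 212 212 213 214 214 214 215 215]
127 [161 161 162 163 159 209 210 211 212 213 213 213 214 215 214 216]
130 [159 159 161 162 161 211 210 211 211 212 213 214 214 215 216 215]
133 [158 159 159 160 160 157 209 211 212 213 214 214 214 215 216 215]
136 [157 159 159 159 160 161 2
[... 1493 characters left out ...]

202 [175 187 193 124  87 171 170 170 169 173 167 171 145 170 168 174]
205 [174 187 191 132  56 178 176 170 170 177 177 177 143 170 168 174]
208 [181 141 199 140 123  33  34 147 165  37  33 109 114 178 104 182]
211 [161 138  76  76 124  33  30 147 168  37  29 107 102  74  75  75]
214 [188 137  78  81 124  35  34 146 165  35  31 108 106  74  73  73]
217 [163 159 204 154 121  32  37 146 167  34  27 109 109 171 170 170]
220 [160 198  96  68 122  31  36 146 166  36  29 105 126  31  31  33]
223 [199 145  98  37 137  13  33 145 167  37  27 111  38  57  74  77]
226 [203 192  81  39 134  27  29 146 166  28  24 110  39 104 101 101]
229 [213 158  55  41 124 114 114 144 166 109 110  46  39  72 100 100]
```

```bash
python3 - <<'E'
from h import *
t=grab('top','t41.png');a=cv2.imread('pics/top0.png',0).astype(int);b=cv2.imread('pics/t41.png',0).astype(int)
for n,X in(('bottle',[635,-278,40]),('timer',[393,-171,15])):
    u,v=map(int,proj(t,X));print(n,np.abs(a[v-12:v+13,u-12:u+13]-b[v-12:v+13,u-12:u+13]).mean())
f=grab('scene','s41.png');hsv=cv2.cvtColor(f['pixels'],cv2.COLOR_RGB2HSV);m=cv2.inRange(hsv,(65,80,15),(98,255,255))
for y in(38.5,-86):
  e=lambda u:np.interp(u,*np.array([proj(f,G(x,y+16.5,95)) for x in(-78,0,78)]).T)
  for x in(-30,-10,10,30,50,65):
    u=int(proj(f,G(x,y+16.5,95))[0]);v=np.where(m[:,u])[0]
    if len(v):print(x,(v.min()-e(u)).round(1),end=' | ')
  print()
print(r.sense()['clock'],r.sense()['contact_force'].round(1))
E
```

```text
bottle 13.6304
timer 2.016
-30 3.1 | -10 7.3 | 10 2.7 | 30 0.1 | 50 0.3 | 65 0.9 | 
-30 2.3 | -10 6.3 | 10 3.3 | 30 3.3 | 50 3.3 | 65 3.2 | 
50.25 [-0.9 -0.3 -0.1]
```

```bash
python3 - <<'E'
from h import *
t=grab('top');u,v=map(int,proj(t,[635,-278,55]))
for n in('top0','t41'):
    im=cv2.imread(f'pics/{n}.png')[v-10:v+11,u-10:u+11].astype(int);red=(im[...,2]-im[...,0]>25)
    y,x=np.where(red);print(n,len(x),x.mean().round(1),y.mean().round(1))
E
```

```text
top0 8 7.9 13.8
t41 9 7.7 13.8
```

The bottle hasn't moved. Everything checks out, so I'm handing in.

```bash
python3 -c "
from rig import r
r.sign_off()"
```

```text
the job is handed in; nothing more can be done
```

The carrier is loaded and locked, and I handed the job in at about 50 s on the robot's clock. All checks after the 16th picture were numeric, from camera pixels, forces and poses, because the viewing limit was used up.

- **Boxes:** The box that stood nearer the carrier is in bay 3 and the other is in bay 1. Both were level at bay height when released. At the last check the far half of each top edge still matched; near the lugs the rod now crosses the view, so those readings were off.
- **Logger:** It was pressed about 7 mm and sprang up, with its top at 129 mm as expected. It then stood in the pocket with its pad within about 2 mm of the centre.
- **Rod:** It went through all three lugs without side force, and the grip met the end lug at 21 N where the geometry predicts. The wrist picture afterwards agrees with fully home to about a pixel.
- **Bystanders:** The timer area is unchanged. A plain image difference at the bottle was high because the box beside it is gone, but the bottle's own colour patch is in the same place to 0.2 px.

What went wrong on the way:

- **Box in bay 3:** It first touched a wall top at about 44 N.
- **Box in bay 1:** It caught on an end wall twice, peaking at about 83 N at the wrist (limit 120 N), and had to be regripped, levelled and reseated.
- **Finger length:** The fingertips ended about 21 mm behind the stated TCP. This explains the shallow box grips, and the first press on the logger missed for the same reason.

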